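# Close the reserve-water filling point with its cam-lock plug

## Task

The reserve tank under the vanity has just been filled and its filling point is still open. Stand the blue grooved plug nose down in the mouth of the coupler until it sits square on its gasket, then swing both cam arms down together, evenly, until they lie fully home against the coupler and lock it. Feel your way without forcing the plug or the arms, let go of everything, and leave the other things on the counter where they are.

Things in the scene. Friction and masses are not known exactly. Their poses are not given: they have to be found in the camera images.
- deck_plate: Round steel deck plate of the filling point, fixed on the counter, 88 mm wide, 7 mm thick. Origin: centre of its underside, on the counter; z up. The coupler stands upright through its hole with play: the coupler's axis is up to 6 mm off the plate's centre along x and along y, a different way each time, and is not measured. The offset can be seen or felt.
- coupler (a joint): Swivel of the black cam-and-groove coupler, mouth up, about its own vertical axis; stiff (0.8 N m). Rad, + turns left seen from above; at 0 its cam arms lie along the plate's +y and -y. Heights above the counter: rim 84 mm (50 mm outside), arm pins 71 (horizontal, 25 mm either side of the axis, lugs out to 27.5), bowl 48 mm wide down to 46, then a 37 mm tail. Straight bore 38 mm, no lead-in.
- gasket (a joint): Compression (m) of the rubber gasket ring in the coupler's bore, on which the plug's nose rests. Its face lies 52 mm above the counter, 32 below the rim. It starts to give at about 6 N, then 8 N per mm, and bottoms at 4 mm.
- cam_left (a joint): Steel cam arm on the coupler's +y side: bar 12 mm wide, 6 thick, 54 long from its pin with the pull ring. Rad: 0 = open stop, pointing out and 40 degrees above level; grows as it swings out and down; 0.70 = level; 2.27 = locked, straight down. Starts at 0.15 to 0.65; friction (0.05 N m) holds it. From 1.3 its cam draws the plug down; resistance peaks (0.13 N m) before it goes over centre and stays.
- cam_right (a joint): The same arm on the coupler's -y side, same values. An open two-finger gripper astride the plug can push both arms down at once, then squeeze them in to their stops: locked, they measure 56 mm over their outer faces. A plug standing too high in the bore blocks them.
- plug: Blue grooved plug, 48 mm tall, about 70 g, standing nose down. Origin: centre of the nose face; z up. 36 mm diameter (1 mm clearance all round in the bore), nose edge broken 0.5 mm; groove (24 mm root) from height 8 to 26; shoulder at 36; above it the ribbed round grip, 30 mm across, 12 mm tall. In the coupler its nose is at height 52 mm resting on the gasket, about 51 when locked; its top then at about 99.
- hose_adapter: Bystander: grey hose adapter with the same groove but a ribbed hose tail, 38 mm diameter, 74 mm tall, standing upright. Not to be used. Origin: centre of its underside. It, the plug and the eyelash curler may trade places.
- lash_curler: Bystander: aluminium eyelash curler lying flat, 110 mm long along its x, 70 mm wide, 8 mm tall. Origin: on the counter, at its rivet.
- hair_pick: Bystander: black plastic hair pick lying flat, 170 mm along its x, 74 mm wide, 10 mm tall. Origin: on the counter near its middle.
- apothecary_jar: Bystander: tall glass apothecary jar with a metal twist cap, 96 mm diameter, 209 mm tall. Origin: centre of its underside.
- soap_pump: Bystander: white ceramic soap pump, 68 mm diameter, 177 mm tall, spout to its -x. Origin: centre of its underside.
- tumbler: Bystander: blue ceramic tumbler, 76 mm across the rim, 100 mm tall. Origin: centre of its underside.
- cream_jar: Bystander: white cream jar with brass cap, 64 mm diameter, 48 mm tall. Origin: centre of its underside.
Mind the look-alikes: they are no part of the job. Of the things that look like the plug, the middle-sized one is meant.

How it is judged:
On the way, in this order (a step that is already met when the one before it is completed fails the run):
1. the plug sits square on the gasket while both arms are still up (horizontal distance between plug and coupler below 0.003 m and angle between the z axis of plug and the z axis of coupler, either way round below 0.08 rad and z of plug in the frame of coupler between 0.047 and 0.0545 m and value of joint each of cam_left, cam_right below 1.2 rad), for 0.2 s.
2. both cam arms are down at their stops (value of joint each of cam_left, cam_right above 2.15 rad), for 0.2 s.
At the end, for the whole second after the job is handed in: The plug stands in the coupler on its axis (within 3 mm and 0.08 rad), drawn down so that its nose is less than 51.6 mm above the counter, both cam arms rest within 0.12 rad of their stops (above 2.15 rad), and everything is at rest and let go (all of step 2 and horizontal distance between plug and coupler below 0.003 m and angle between the z axis of plug and the z axis of coupler, either way round below 0.08 rad and z of plug in the frame of coupler between 0.047 and 0.0516 m and linear speed of plug below 0.01 m/s); the robot touches nothing.
It fails at once if the plug is forced: pressed against the coupler with more than 35 N while the arms are up (contact force between plug and coupler above 35 N and value of joint each of cam_left, cam_right below 1.2 rad).
It fails at once if a cam arm is forced: a finger pushes it with more than 60 N (contact force between the fingers and cam_left above 60 N or contact force between the fingers and cam_right above 60 N).
It fails at once if the arms are not swung together: one is far ahead of the other (more than about 0.6 rad once past level) ((value of joint cam_left above 1.25 rad and value of joint cam_right below 0.72 rad) or (value of joint cam_left above 1.5 rad and value of joint cam_right below 1 rad) or (value of joint cam_left above 1.8 rad and value of joint cam_right below 1.25 rad) or (value of joint cam_left above 2.1 rad and value of joint cam_right below 1.5 rad) or (value of joint cam_right above 1.25 rad and value of joint cam_left below 0.72 rad) or (value of joint cam_right above 1.5 rad and value of joint cam_left below 1 rad) or (value of joint cam_right above 1.8 rad and value of joint cam_left below 1.25 rad) or (value of joint cam_right above 2.1 rad and value of joint cam_left below 1.5 rad)).
It fails at once if another thing on the counter is pushed more than 30 mm (distance of any of hose_adapter, lash_curler, hair_pick, apothecary_jar, soap_pump, tumbler, cream_jar from where it was at the start of the episode above 0.03 m).
It fails at once if the jar, pump, tumbler, cream jar or hose adapter is tipped (angle between any of apothecary_jar, soap_pump, tumbler, cream_jar, hose_adapter's own z axis and vertical above 0.3 rad).
It also fails if it takes over 72 s, if anything falls off the work surface, if the arm or the gripper's body presses on something with over 40 N, if the wrist force passes 120 N, or if a joint passes its speed limit or range.

## Robot

A 7-joint arm with a two-finger parallel gripper is mounted at the origin on the work surface. World frame = base frame: x ahead of the robot, y to its left, z up, the work surface at z = 0. Lengths are in m, angles in rad, forces in N, time in s.
With the tool pointing down it reaches from about 0.35 to 0.9 m from the base axis. Payload 8.1 kg.
Tool frame: the origin (TCP) lies at the very end of the fingers, on their centre line; the grasp point (between the pads) lies 19 mm behind it (arm.grasp_offset is the distance from the TCP to the grasp point, in m); z points along the fingers, y is the direction in which the jaws open and shut (so a half turn about z gives the same grasp; the last joint's range is limited). The gripper opens to 92 mm and grips with 3 to 60 N. Pads are 19 mm wide; open, the fingers measure 130 mm over their backs; the gripper's body (75 mm by 190 mm) begins 47 mm behind the grasp point.
Start: joints at [1.192, 0.434, 0.025, 1.573, -0.012, 1.134, -0.075], TCP at [0.17, -0.601, 0.227] pointing down, gripper open.
Joint ranges: [-2.62, 2.62], [-0.44, 2.09], [-1.27, 1.32], [0.08, 2.57], [-1.32, 4.46], [0.12, 2], [-2.74, 2.74]. Speed limits (rad/s): [2.22, 2.22, 3.01, 3.01, 3.14, 3.14, 3.14].

## Interface

Orientations are given as a rotation vector (axis times angle).
In Python, from cell import arm, eyes, workorder gives the robot as it stands.
- The arm moves only by the shell command python3 -m inch 'ROWS' [FORCE]. ROWS is JSON, a list that holds one entry, the list of rows, each a list of 5 numbers: the closure, from 0 (fully open) to 1 (shut), then the shift along the tool's x, y, z in mm, then the turn about the tool's z in degrees. A call has 1 to 12 rows; each row shifts and turns the pose as measured when the row begins, along the tool's axes as they then stand; what a row does not reach is not made up. A row lasts 1/10 s, in which the tool goes at most 50 mm and 8.59 degrees, less where a joint would pass 70% of its speed; a pose out of reach is approached as far as the arm can. A call with a gripper value outside its range is refused whole. The fingers move at their own pace and stop on an object; FORCE is the grip in N (left out, the last holds). Time passes only in rows, so rows that do not move let the fingers close. It gives the time, the measured TCP pose, the force and the opening at its end, in the units of the state.
- arm.observe(): the state, without advancing time (a new reading comes with each control period).
- eyes.get_image(name): name is "scene" or "top" or "wrist"; returns a dict with "frame" (400x640x3 uint8, blue, green, red), "intrinsics" (3x3 intrinsics, pixels), "rvec" (rotation vector, rad) and "tvec" (3), from world to camera coordinates, as OpenCV has them; the wrist camera has in their place "T_tool_cam" (4x4, takes a point from camera to tool coordinates, whose origin is the TCP and whose axes are the flange's). Camera axes: x right, y down, z forward; pixel columns grow to the right and rows downward; lengths in m; the calibration is good to about 2 mm. The wrist camera is an equidistant fisheye: a pixel r from the principal point sees the ray r / f radians off the axis. A picture is of the moment at which its call begins: read the wrist's pose just before it. There is no depth.
- workorder.sign_off(): hands the job in, once; it reports no verdict.
The state is a dict: "clock": time; "joints": joint angles; "dq": joint speeds; "joint_efforts": joint torques, N m; "position": TCP position; "ee_rot": TCP orientation; "force": force on the tool from outside, world axes, zero at the start; "ft_torque": the same for the moment, N m; "width": opening from 0.0 (shut) to 1.0 (fully open).
Only numpy, scipy, OpenCV 4.12 (cv2) and the standard library are available. Lean on these libraries where they do the work, as an engineer would, in place of code of your own. Each camera call takes 0.05 s, during which the arm holds its last target.

## Working session

There is one attempt and no reset: what is moved stays moved. The work goes in short steps, Python scripts to look and compute and a shell command to move; the robot and the scene stay as the last step left them, time stands still between calls to the robot, and variables do not carry over. Pictures are saved under pics/ and viewed, and the job is handed in when it is done.

```bash
ls; mkdir -p pics; python3 - <<'E'
from cell import arm, eyes
import cv2
print(arm.observe(), arm.grasp_offset)
for n in ("scene","top","wrist"):
    d=eyes.get_image(n); cv2.imwrite(f"pics/{n}0.png",d["frame"])
    print(n,{k:v for k,v in d.items() if k!="frame"})
E
```

```text
pics
{'clock': 0.0, 'joints': array([ 1.19239055,  0.4352236 ,  0.02498337,  1.57408116, -0.01162742,
        1.13401736, -0.07510045]), 'dq': array([ 7.01065561e-04, -5.66052110e-04, -1.57852018e-04,  2.51485084e-05,
       -7.12094155e-04, -2.14315063e-04, -8.34918085e-04]), 'joint_efforts': array([-1.14259938e-04, -6.67847300e+01,  9.85531993e-01, -3.14461076e+01,
       -6.03368925e-02,  4.28451528e-02,  1.59214947e-04]), 'position': array([ 0.17001003, -0.60090128,  0.22595088]), 'ee_rot': array([-3.11025469e+00, -4.31508401e-01,  5.32473650e-04]), 'force': array([-0.39230069,  0.08362534,  0.88535316]), 'ft_torque': array([ 0.02658252, -0.07623862, -0.03110744]), 'width': 0.99998825727003} 0.0188
scene {'intrinsics': array([[441.46733159,   0.        , 320.84996912],
       [  0.        , 441.46733159, 207.79572225],
       [  0.        ,   0.        ,   1.        ]]), 'rvec': array([ 1.99868986,  1.22833146, -0.58813903]), 'tvec': array([-0.22956853, -0.25806254,  1.56932982])}
top {'intrinsics': array([[380.35516332,   0.        , 318.50820294],
       [  0.        , 380.35516332, 193.14519943],
       [  0.        ,   0.        ,   1.        ]]), 'rvec': array([ 1.93838056, -2.25703311,  0.25642177]), 'tvec': array([0.03990918, 0.55261272, 1.16337596])}
wrist {'intrinsics': array([[309.70691629,   0.        , 319.77207168],
       [  0.        , 309.70691629, 199.50901962],
       [  0.        ,   0.        ,   1.        ]]), 'T_tool_cam': array([[ 4.64133318e-04, -9.60333286e-01, -2.78854379e-01,
         7.48564579e-02],
       [ 9.99999716e-01,  6.11443903e-04, -4.41293936e-04,
         6.49146069e-04],
       [ 5.94293066e-04, -2.78854095e-01,  9.60333297e-01,
        -1.58048846e-01],
       [ 0.00000000e+00,  0.00000000e+00,  0.00000000e+00,
         1.00000000e+00]])}
```

View pics/scene0.png

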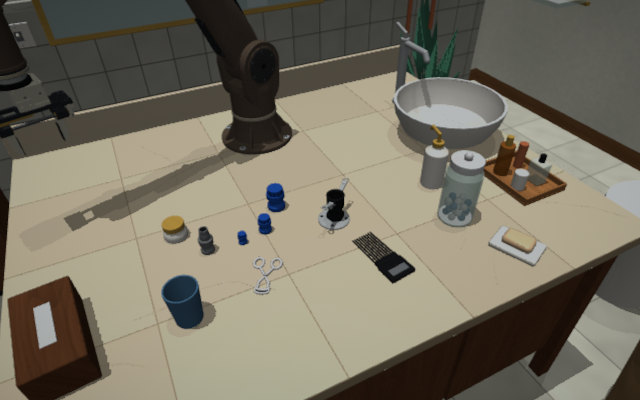

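View pics/top0.png

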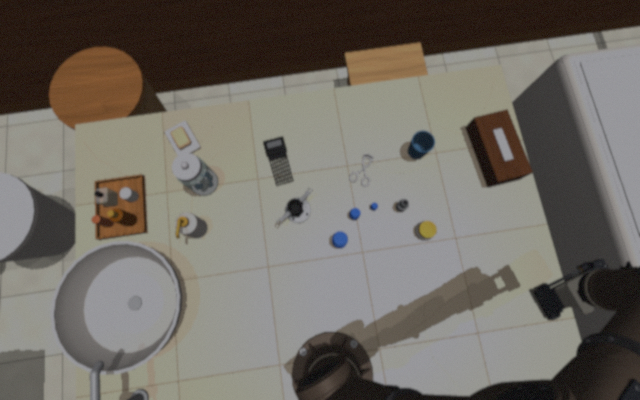

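View pics/wrist0.png

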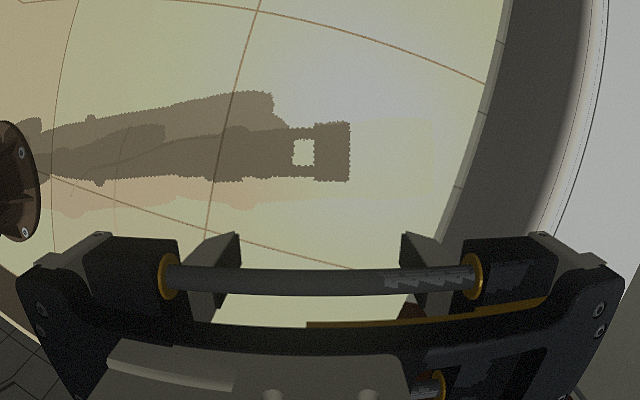

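```bash
cat > h.py <<'E'
import numpy as np, cv2
from scipy.spatial.transform import Rotation as R
from cell import arm, eyes
def save(d,name,box=None,s=1):
    f=d["frame"]
    if box: x0,y0,x1,y1=box; f=f[y0:y1,x0:x1]
    f=cv2.resize(f,None,fx=s,fy=s,interpolation=cv2.INTER_CUBIC); cv2.imwrite(f"pics/{name}.png",f)
def ray(d,u,v,st=None):
    K=d["intrinsics"]
    x=(u-K[0,2])/K[0,0]; y=(v-K[1,2])/K[1,1]
    if "T_tool_cam" in d:
        r=np.hypot(x,y); c=np.array([np.sin(r)*x/max(r,1e-9),np.sin(r)*y/max(r,1e-9),np.cos(r)])
        T=d["T_tool_cam"]; Rt=R.from_rotvec(st["ee_rot"]).as_matrix()
        return Rt@T[:3,3]+st["position"], Rt@T[:3,:3]@c
    Rm=R.from_rotvec(d["rvec"]).as_matrix()
    return -Rm.T@d["tvec"], Rm.T@np.array([x,y,1.])
def pt(d,u,v,z,st=None):
    o,r=ray(d,u,v,st); return o+r*(z-o[2])/r[2]
def proj(d,p,st=None):
    p=np.asarray(p,float);K=d["intrinsics"]
    if "T_tool_cam" in d:
        T=d["T_tool_cam"]; Rt=R.from_rotvec(st["ee_rot"]).as_matrix()
        q=T[:3,:3].T@(Rt.T@(p-st["position"])-T[:3,3])
        th=np.arctan2(np.hypot(q[0],q[1]),q[2]); h=np.hypot(q[0],q[1])
        return K[0,2]+K[0,0]*th*q[0]/h, K[1,2]+K[1,1]*th*q[1]/h
    q=R.from_rotvec(d["rvec"]).as_matrix()@p+d["tvec"]
    return K[0,2]+K[0,0]*q[0]/q[2], K[1,2]+K[1,1]*q[1]/q[2]
E
python3 - <<'E'
from h import *
d=eyes.get_image("scene"); t=eyes.get_image("top")
save(d,"s1",(190,170,390,310),4); save(t,"t1",(240,170,440,260),4)
for n,z,ps,pt_ in (("plug",.048,(264.5,217),(355,214)),("coupler",.084,(335,194),(294.5,208)),("adapter",.074,(204,230),(402,205)),("big",.048,(275,187),(340,240)),("small",.02,(242,234),(374,206))):
    print(n,pt(d,*ps,z).round(3),pt(t,*pt_,z).round(3))
E
```

```text
plug [ 0.48  -0.147  0.048] [ 0.47  -0.151  0.048]
coupler [0.519 0.042 0.084] [0.512 0.038 0.084]
adapter [ 0.485 -0.305  0.074] [ 0.472 -0.3    0.074]
big [ 0.372 -0.074  0.048] [ 0.394 -0.089  0.048]
small [ 0.484 -0.214  0.02 ] [ 0.491 -0.221  0.02 ]
```

View pics/s1.png

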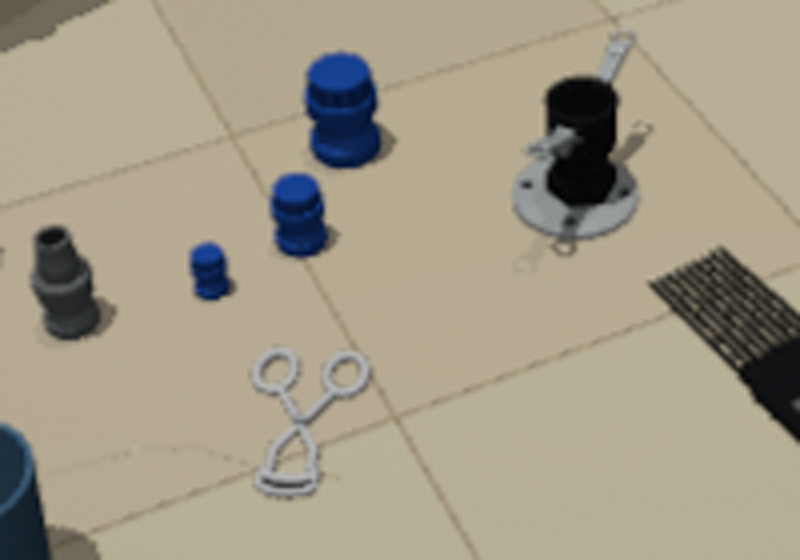

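View pics/t1.png

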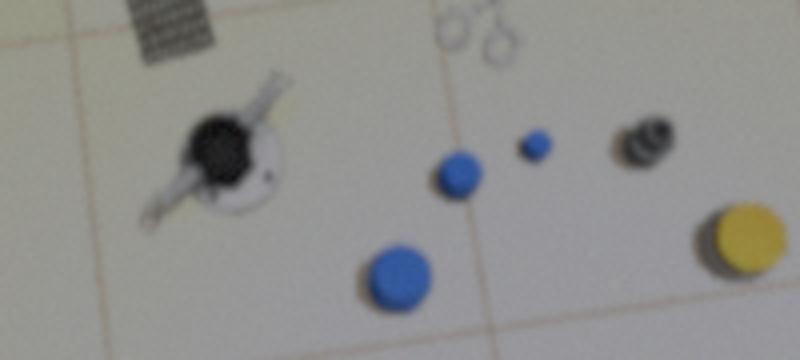

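```bash
python3 - <<'E'
from h import *
t=eyes.get_image("top"); s=eyes.get_image("scene")
st=arm.observe(); M=R.from_rotvec(st["ee_rot"]).as_matrix(); print(M.round(3))
a=pt(t,240+278/4,170+78/4,.09);b=pt(t,240+152/4,170+218/4,.09);print(a,b)
# scene tips
a=pt(s,190+620/4,170+40/4,.085);b=pt(s,190+540/4,170+148/4,.085);print(a,b)
d=np.array([.475,-.149,0])-st["position"]; print((M.T@d)*1000)
# plate centre
print("plate",pt(s,190+576/4,170+196/4,.007))
E
```

```text
[[ 0.962  0.272 -0.   ]
 [ 0.272 -0.962  0.   ]
 [-0.    -0.    -1.   ]]
[ 0.56236132 -0.01684956  0.09      ] [0.46661984 0.09590248 0.09      ]
[0.47855283 0.09426583 0.085     ] [ 0.55600186 -0.00671007  0.085     ]
[ 416.50951508 -352.13875107  226.63447917]
plate [0.5301696 0.0332098 0.007    ]
```

```bash
python3 -m inch '[[[0,38,-32,0,0],[0,38,-32,0,0],[0,38,-32,0,0],[0,38,-32,0,0],[0,38,-32,0,0],[0,38,-32,0,0],[0,38,-32,0,0],[0,38,-32,0,0],[0,38,-32,0,0],[0,38,-32,0,0],[0,0,0,0,-8],[0,0,0,0,-8]]]' 20; python3 -m inch '[[[0,0,0,0,-8.5],[0,0,0,0,-8.5],[0,0,0,0,-8.5],[0,0,0,0,-8.5],[0,0,0,0,-8.5],[0,0,0,0,-8.5],[0,0,0,0,-8.5],[0,0,0,0,-8.5],[0,0,0,0,-8.5],[0,0,0,0,-8.5],[0,0,0,0,-8.5],[0,0,0,0,0]]]'
python3 - <<'E'
from h import *
st=arm.observe(); M=R.from_rotvec(st["ee_rot"]).as_matrix()
print(st["clock"],st["position"],M.round(3),st["joints"],np.degrees(np.arctan2(M[1,1],M[0,1])))
d=eyes.get_image("wrist"); save(d,"w1")
print(proj(d,[.475,-.149,.048],st))
E
```

```text
clock: 1.55
position: [0.4536, -0.1833, 0.226]
ee_rot: [3.017, 0.859, 0.004]
force: [0.0, -0.1, 0.0]
width: 1.001
clock: 2.75
position: [0.4543, -0.1818, 0.227]
ee_rot: [1.415, 2.797, -0.003]
force: [0.9, 0.1, -0.1]
width: 0.999
2.75 [ 0.45428922 -0.18178725  0.22696701] [[-0.593  0.806  0.005]
 [ 0.806  0.593 -0.005]
 [-0.007  0.001 -1.   ]] [ 0.7234875   0.2647989  -0.55392119  1.86448957  0.16375672  1.05010624
  0.73836469] 36.33787668852176
(np.float64(352.64990071385023), np.float64(166.35946417372406))
```

View pics/w1.png

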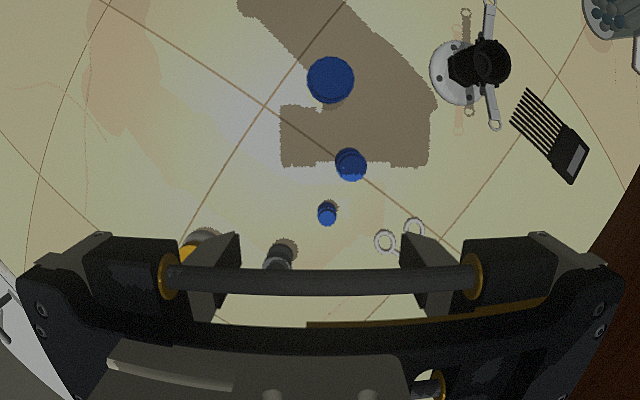

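```bash
python3 - <<'E'
from h import *
st=arm.observe()
d=eyes.get_image("wrist"); save(d,"w2",(310,130,400,200),8); save(d,"w3",(420,0,540,140),5)
E
```

```text
(no output)
```

View pics/w2.png

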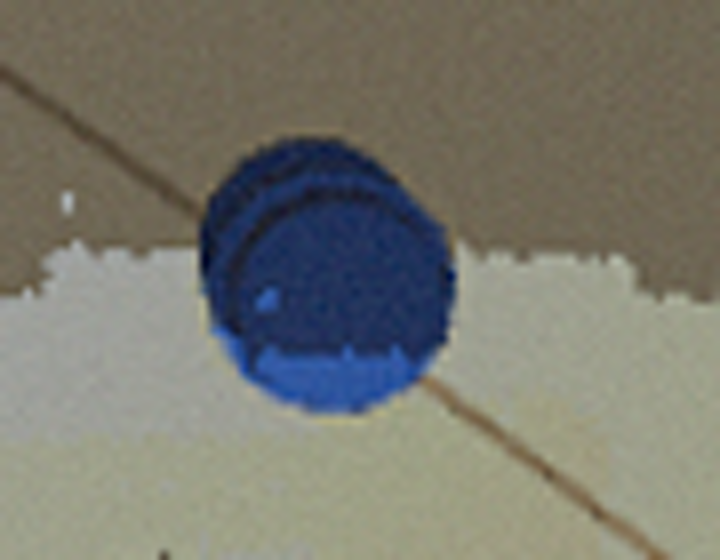

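View pics/w3.png

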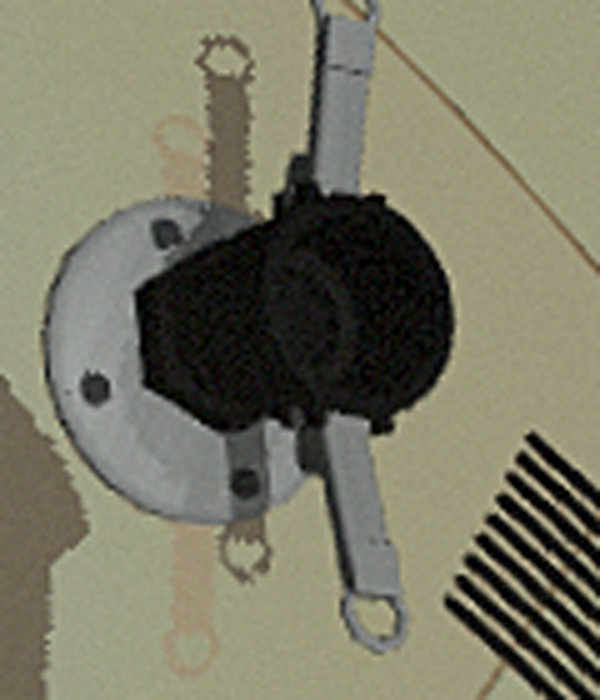

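```bash
python3 - <<'E'
from h import *
st=arm.observe()
d=eyes.get_image("wrist")
print("plug",pt(d,353,167.5,.048,st)); p=pt(d,353,167.5,.048,st)
print("rim",pt(d,492.6,63.6,.084,st))
print("predicted rim circle", [np.round(proj(d,[.513+.025*np.cos(a),.040+.025*np.sin(a),.084],st),0) for a in np.arange(0,6.28,1.57)])
# arm tips: lugs
a=pt(d,420+338/5,195/5,.075,st);b=pt(d,420+348/5,415/5,.075,st);print(a,b,np.degrees(np.arctan2(*(a-b)[[1,0]])))
M=R.from_rotvec(st["ee_rot"]).as_matrix()
print((M.T@(p-st["position"]))*1000)
E
```

```text
plug [ 0.47633996 -0.1498399   0.048     ]
rim [0.52193053 0.0362294  0.084     ]
predicted rim circle [array([504.,  71.]), array([499.,  40.]), array([472.,  39.]), array([477.,  72.])]
[0.50433161 0.05967033 0.075     ] [0.53536897 0.02037942 0.075     ] 128.30651754056387
[ 14.11289558  36.28441746 178.93135123]
```

```bash
python3 -m inch '[[[0,14,36,0,-2],[0,0,0,30,0],[0,0,0,30,0],[0,0,0,30,0],[0,0,0,0,0]]]' 20; 
python3 - <<'E'
from h import *
st=arm.observe(); M=R.from_rotvec(st["ee_rot"]).as_matrix()
print(st["position"],M.round(4)[:,2],np.degrees(np.arctan2(M[1,1],M[0,1])))
p=np.array([.476,-.1495,.048]); print((M.T@(p-st["position"]))*1000)
d=eyes.get_image("wrist"); save(d,"w4",(200,120,440,300),3)
print(proj(d,p,st))
E
```

```text
clock: 3.4
position: [0.4784, -0.1493, 0.136]
ee_rot: [1.397, 2.8, -0.003]
force: [-0.6, 0.3, -0.3]
width: 1.0
[ 0.47842741 -0.14927305  0.13596848] [ 0.0098 -0.0069 -0.9999] 36.9603371929058
[ 2.28101542 -2.40420512 87.93982905]
(np.float64(317.4851151414011), np.float64(200.93590423286136))
```

View pics/w4.png

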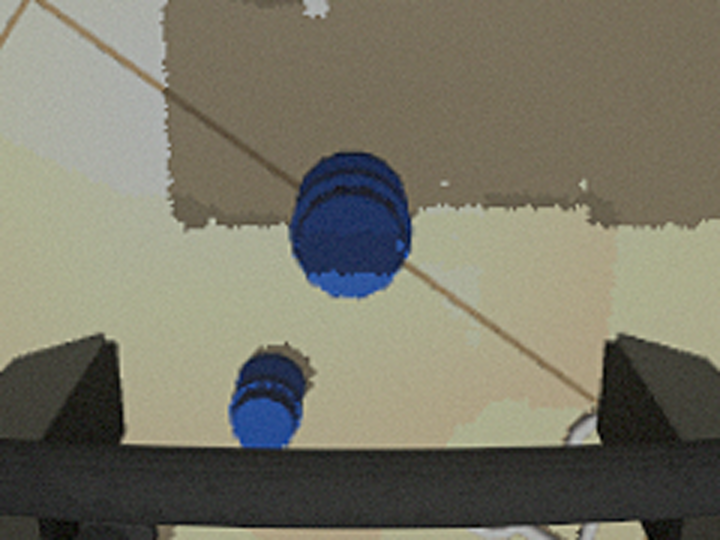

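```bash
python3 -m inch '[[[0,2,-2,30,0],[0,0,0,30,0],[0,0,0,20,0],[0,0,0,9,0],[0,0,0,0,0],[0,0,0,0,0]]]' 20; 
python3 - <<'E'
from h import *
st=arm.observe(); M=R.from_rotvec(st["ee_rot"]).as_matrix()
print(st["position"],M.round(4)[:,2],np.degrees(np.arctan2(M[1,1],M[0,1])))
p=np.array([.476,-.1495,.038]); print((M.T@(p-st["position"]))*1000)
E
```

```text
clock: 4.05
position: [0.486, -0.1517, 0.0561]
ee_rot: [1.402, 2.779, 0.001]
force: [-0.4, -0.7, -0.7]
width: 0.997
[ 0.48599254 -0.1517453   0.05610649] [ 0.026  -0.0127 -0.9996] 36.44893167162106
[ 8.2025394  -6.9447817  17.81082834]
```

```bash
cat > s.py <<'E'
from h import *
import sys
st=arm.observe(); M=R.from_rotvec(st["ee_rot"]).as_matrix()
print("clk",st["clock"],"pos",(st["position"]*1000).round(1),"z",M.round(4)[:,2],"jaw",np.degrees(np.arctan2(M[1,1],M[0,1])).round(2),"F",st["force"].round(1),"T",st["ft_torque"].round(2),"w",round(st["width"]*92,1),"q7",st["joints"][6].round(2))
if len(sys.argv)>3: print("delta tool mm",((M.T@(np.array([float(a) for a in sys.argv[1:4]])-st["position"]*1000))).round(1))
E
python3 -m inch '[[[0,0,0,-30,0],[0,0,0,-30,0],[0,0,0,-30,0],[0,0,0,-10,0]]]'>/dev/null; python3 s.py 476 -149.5 38
python3 -m inch '[[[0,0,0,0,0],[0,0,0,0,0]]]'>/dev/null; python3 s.py 476 -149.5 38
python3 -m inch '[[[0,0,0,8,0],[0,0,0,8,0],[0,0,0,8,0],[0,0,0,8,0]]]'>/dev/null; python3 s.py 476 -149.5 38
```

```text
clk 4.45 pos [ 484.5 -150.2  163.8] z [ 0.0291 -0.0133 -0.9995] jaw 36.4 F [-0.6 -0.4  0.3] T [ 0.03 -0.21  0.04] w 92.1 q7 0.58
delta tool mm [  9.2  -8.4 125.4]
clk 4.65 pos [ 485.8 -150.7  166.6] z [ 0.0341 -0.0156 -0.9993] jaw 36.34 F [ 0.2  0.4 -0.3] T [ 0.03 -0.05  0.04] w 92.3 q7 0.58
delta tool mm [ 11.   -9.5 128.1]
clk 5.05 pos [ 485.4 -151.   129.7] z [ 0.0304 -0.0144 -0.9994] jaw 36.34 F [-0.1 -0.3 -0.3] T [ 0.05 -0.12  0.03] w 92.4 q7 0.55
delta tool mm [ 9.6 -8.2 91.3]
```

```bash

python3 -m inch '[[[0,0,0,0,0],[0,0,0,0,0]]]'>/dev/null; python3 s.py
python3 -m inch '[[[0,0,0,0,0],[0,0,0,0,0]]]'>/dev/null; python3 s.py
python3 -m inch '[[[0,9,-8,0,0],[0,0,0,0,0]]]'>/dev/null; python3 s.py 476 -149.5 38
python3 -m inch '[[[0,0,0,4,0],[0,0,0,4,0],[0,0,0,4,0],[0,0,0,4,0],[0,0,0,0,0]]]'>/dev/null; python3 s.py 476 -149.5 38
```

```text
clk 5.25 pos [ 484.  -150.6  127. ] z [ 0.0261 -0.0127 -0.9996] jaw 36.36 F [ 0.4 -0.2 -0.6] T [ 0.06 -0.11 -0.04] w 91.8 q7 0.55
clk 5.45 pos [ 484.2 -150.5  127. ] z [ 0.0261 -0.0125 -0.9996] jaw 36.37 F [-0.2  0.   0.4] T [ 0.06 -0.09  0.01] w 92.0 q7 0.55
clk 5.65 pos [ 471.6 -147.7  127. ] z [ 0.0266 -0.0127 -0.9996] jaw 36.38 F [ 0.7 -0.1  0.1] T [ 0.05 -0.06 -0.03] w 92.2 q7 0.55
delta tool mm [-1.7  1.2 89.1]
clk 6.15 pos [ 472.1 -148.2  110.1] z [ 0.0277 -0.0134 -0.9995] jaw 36.35 F [ 0.3  0.5 -0.8] T [ 0.   -0.12  0.04] w 92.4 q7 0.53
delta tool mm [-1.4  1.4 72.1]
```

```bash

python3 -m inch '[[[0,-1,1,8,0],[0,0,0,8,0],[0,0,0,8,0],[0,0,0,8,0],[0,0,0,8,0],[0,0,0,8,0],[0,0,0,6,0],[0,0,0,3,0],[0,0,0,0,0],[0,0,0,0,0]]]'>/dev/null; python3 s.py 476 -149.5 38
```

```text
clk 7.15 pos [ 475.2 -148.9   47. ] z [ 0.0262 -0.0125 -0.9996] jaw 36.37 F [ 0.4 -0.9 -0.4] T [ 0.08 -0.09  0.02] w 92.4 q7 0.45
delta tool mm [-0.7  0.2  9. ]
```

```bash

python3 -m inch '[[[0,-0.7,0.2,4,0],[0,0,0,4,0],[0,0,0,1,0],[0.3,0,0,0,0],[0.6,0,0,0,0],[0.6,0,0,0,0]]]' 20 >/dev/null; python3 s.py 476 -149.5 38
python3 - <<'E'
from h import *
d=eyes.get_image("wrist"); save(d,"w5",(200,120,440,300),3)
E
```

```text
clk 7.75 pos [ 476.7 -149.8   38.1] z [ 0.0279 -0.0131 -0.9995] jaw 36.36 F [-0.4 -0.7 -0.2] T [ 0.   -0.13  0.04] w 72.5 q7 0.44
delta tool mm [ 0.6 -0.4  0.1]
```

View pics/w5.png

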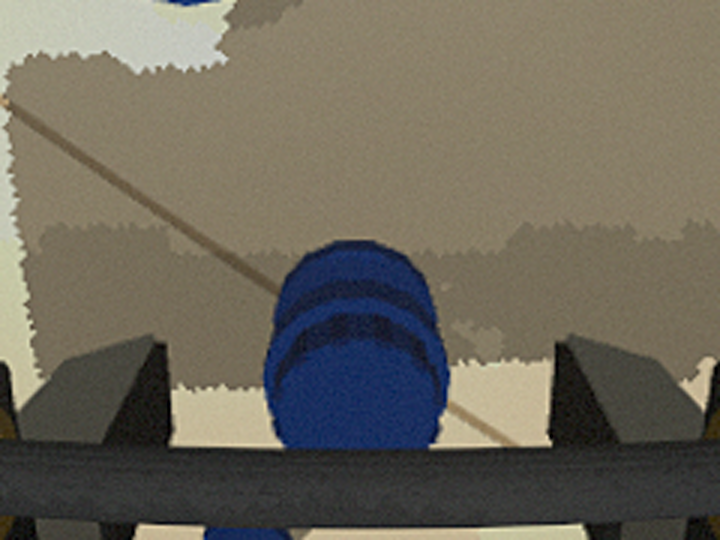

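```bash

python3 -m inch '[[[1,0,0,0,0],[1,0,0,0,0],[1,0,0,0,0],[1,0,0,0,0],[1,0,0,0,0],[1,0,0,0,0],[1,0,0,0,0],[1,0,0,0,0]]]' 20 >/dev/null; python3 s.py 476 -149.5 38
python3 -m inch '[[[1,0,0,-3,0],[1,0,0,-5,0],[1,0,0,-5,0],[1,0,0,0,0]]]' >/dev/null; python3 s.py 476 -149.5 38
python3 - <<'E'
from h import *
d=eyes.get_image("wrist"); save(d,"w6",(200,120,440,300),3)
d=eyes.get_image("scene"); save(d,"s6",(190,130,390,270),4)
E
```

```text
clk 8.6 pos [ 476.8 -149.9   38.4] z [ 0.0284 -0.0133 -0.9995] jaw 36.35 F [-0.1  0.5 -0.8] T [ 0.04 -0.09  0.03] w 29.3 q7 0.44
delta tool mm [ 0.8 -0.4  0.3]
clk 9.0 pos [ 476.2 -149.6   52.4] z [ 0.0279 -0.0132 -0.9995] jaw 36.37 F [ 0.8  0.3 -0.6] T [ 0.04 -0.14 -0.02] w 28.9 q7 0.45
delta tool mm [ 0.6 -0.3 14.4]
```

View pics/w6.png

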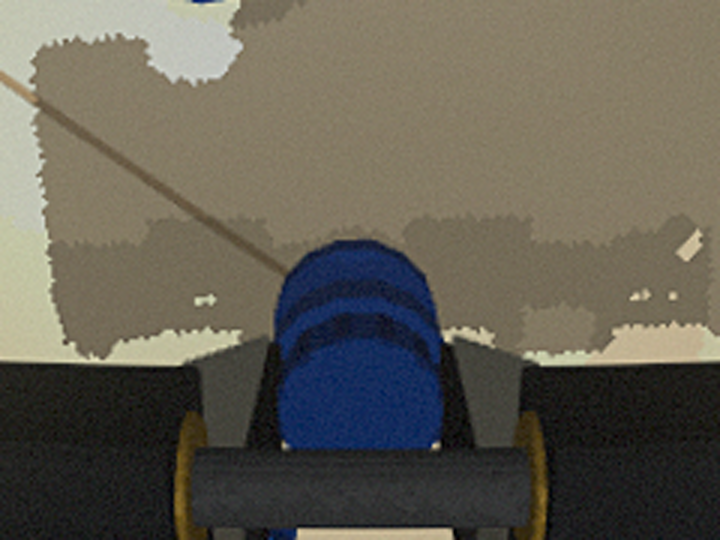

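View pics/s6.png

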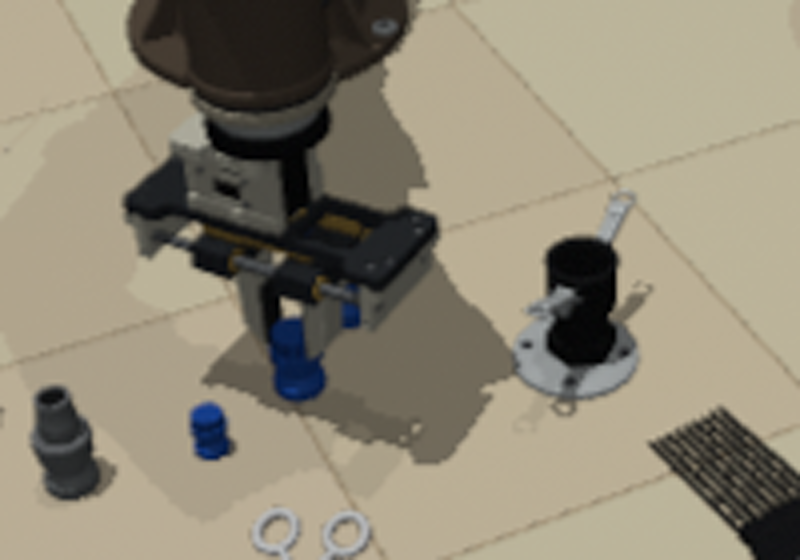

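```bash

python3 -m inch '[[[1,0,0,-10,0],[1,0,0,-10,0],[1,0,0,-10,0],[1,0,0,-10,0],[1,0,0,-10,0],[1,0,0,-10,0],[1,0,0,-10,0],[1,0,0,-10,0],[1,0,0,-10,0],[1,0,0,-10,0],[1,0,0,-10,0],[1,0,0,0,0]]]' >/dev/null; python3 s.py 
python3 -m inch '[[[1,6,13,0,0],[1,6,13,0,0],[1,6,13,0,0],[1,6,13,0,0],[1,6,13,0,0],[1,6,13,0,0],[1,6,13,0,0],[1,6,13,0,0],[1,6,13,0,0],[1,6,13,0,0],[1,3,6,0,0],[1,0,0,0,0]]]' >/dev/null; python3 s.py 
python3 - <<'E'
from h import *
st=arm.observe()
d=eyes.get_image("wrist"); save(d,"w7"); print(proj(d,[.517,.038,.084],st))
E
```

```text
clk 10.3 pos [ 472.9 -147.9  172.9] z [ 0.0287 -0.0136 -0.9995] jaw 36.38 F [ 0.8 -0.6 -0.5] T [ 0.02 -0.16 -0.01] w 29.3 q7 0.6
clk 11.5 pos [546.7 -11.5 170.2] z [ 0.0234 -0.0136 -0.9996] jaw 36.21 F [ 0.2 -0.4 -0.5] T [ 0.02 -0.12 -0.04] w 29.0 q7 0.27
(np.float64(326.06742070768473), np.float64(131.51868718184005))
```

View pics/w7.png

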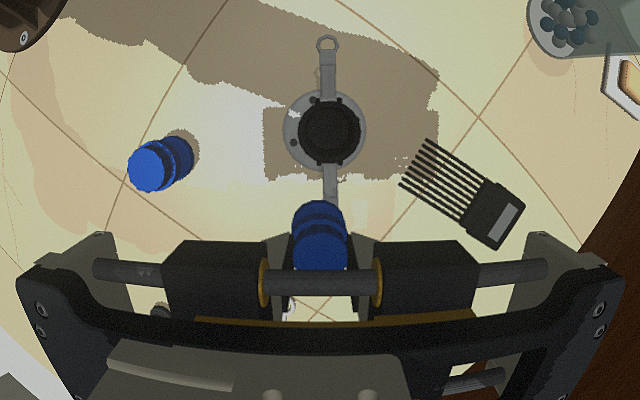

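```bash

python3 - <<'E'
from h import *
d=eyes.get_image("wrist"); save(d,"w8",(270,25,390,205),4)
f=d["frame"].astype(float)*1.0; 
g=dict(d); g["frame"]=np.clip(d["frame"].astype(float)*4,0,255).astype(np.uint8); save(g,"w8b",(290,85,370,175),8)
E
```

```text
(no output)
```

View pics/w8.png

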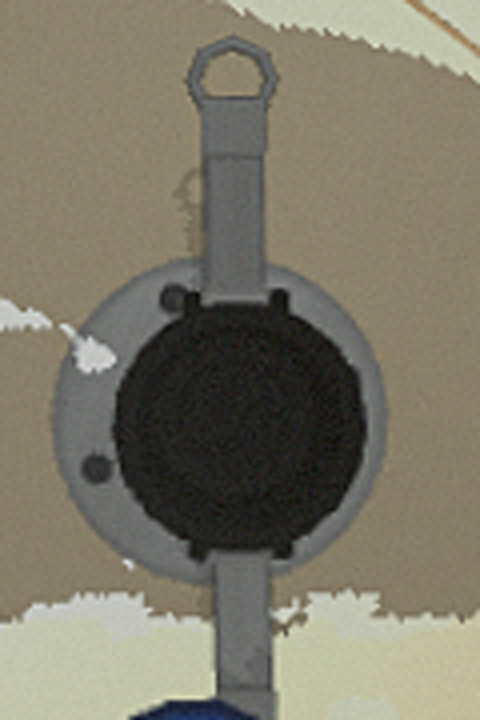

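View pics/w8b.png

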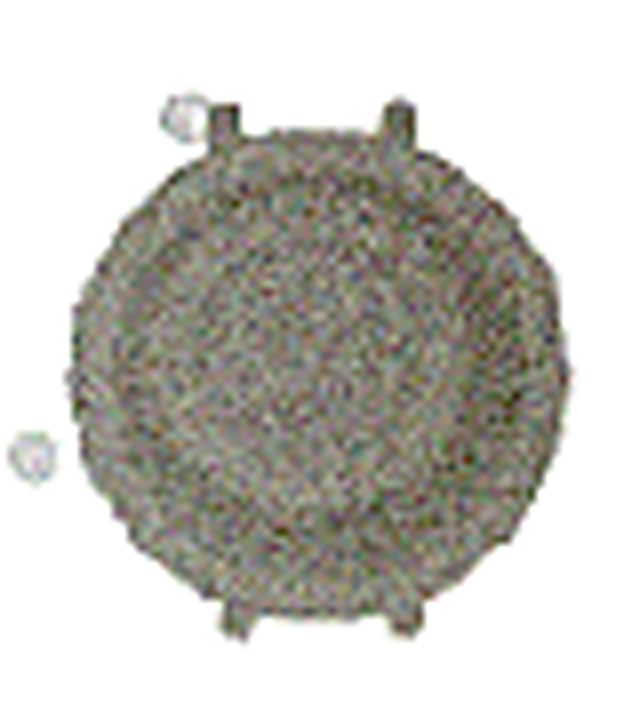

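```bash
python3 - <<'E'
from h import *
from scipy.optimize import least_squares
st=arm.observe(); d=eyes.get_image("wrist")
c=pt(d,330,131.25,.084,st); print(c)
th=np.linspace(0,2*np.pi,73)
def ext(p):
    P=np.array([proj(d,[p[0]+.025*np.cos(a),p[1]+.025*np.sin(a),.084],st) for a in th]); return np.array([P[:,0].min(),P[:,0].max(),P[:,1].min(),P[:,1].max()])
obs=np.array([290+70/8,290+570/8,85+128/8,85+613/8])
r=least_squares(lambda p:ext(p)-obs,c[:2],diff_step=1e-3); print(r.x,r.fun)
a=pt(d,290+313/8,85+112/8,.071,st);b=pt(d,290+320/8,85+630/8,.071,st);print(a,b,np.degrees(np.arctan2(*(a-b)[[1,0]])),np.linalg.norm(a-b))
E
python3 s.py 518 38 170
```

```text
[0.51889442 0.03866653 0.084     ]
[0.5191722  0.03850405] [-0.64633131  0.66779469 -1.22398178  1.29074649]
[0.50361713 0.05912334 0.071     ] [0.53629473 0.01610332 0.071     ] 127.21995844084537 0.05402358925993952
clk 11.65 pos [546.  -13.3 170.2] z [ 0.0229 -0.0146 -0.9996] jaw 36.1 F [-0.3 -0.5 -0.7] T [-0.   -0.09 -0.01] w 29.6 q7 0.27
delta tool mm [58.   7.6 -1.2]
```

```bash

python3 -m inch '[[[1,10,1,0,0],[1,10,1,0,0],[1,10,1,0,0],[1,10,1,0,0],[1,8,1,0,0],[1,3,0,0,-1],[1,0,0,0,0],[1,0,0,0,0]]]' >/dev/null; python3 s.py 519.4 37.9 126
```

```text
clk 12.45 pos [516.4  33.7 169.1] z [ 0.0227 -0.0158 -0.9996] jaw 37.14 F [ 0.5 -0.3 -1. ] T [ 0.01 -0.13 -0.04] w 29.1 q7 0.19
delta tool mm [ 2.7  4.6 43.1]
```

```bash

python3 -m inch '[[[1,2,4,5,0],[1,0,0,8,0],[1,0,0,8,0],[1,0,0,8,0],[1,0,0,6,0],[1,0,0,3,0],[1,0,0,0,0],[1,0,0,0,0]]]' >/dev/null; python3 s.py 519.4 37.9 126
python3 - <<'E'
from h import *
d=eyes.get_image("wrist"); g=dict(d); g["frame"]=np.clip(d["frame"].astype(float)*2.5,0,255).astype(np.uint8); save(g,"w9",(240,120,400,300),4)
d=eyes.get_image("scene"); save(d,"s9",(290,140,390,230),8)
E
```

```text
clk 13.25 pos [519.5  35.8 126.3] z [ 0.0205 -0.0161 -0.9997] jaw 37.0 F [ 0.7  0.3 -0. ] T [ 0.03 -0.12  0.03] w 28.9 q7 0.14
delta tool mm [1.7 1.1 0.3]
```

View pics/w9.png

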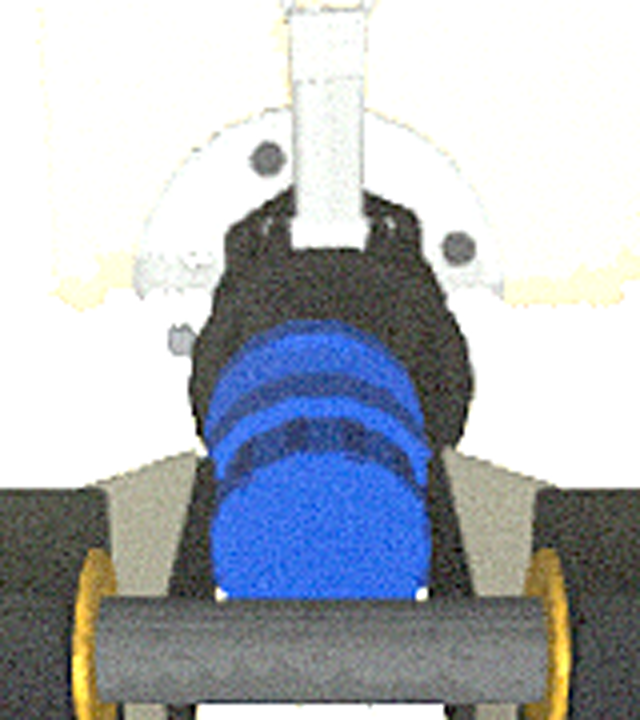

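View pics/s9.png

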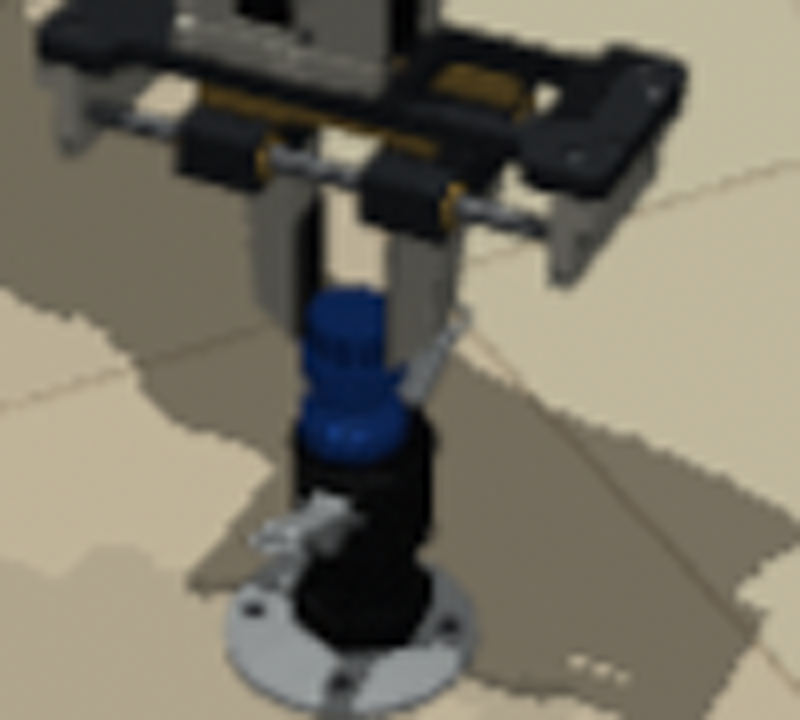

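```bash
python3 - <<'E'
from h import *
st=arm.observe(); d=eyes.get_image("wrist")
th=np.linspace(0,2*np.pi,180)
for c in ((.5192,.0383),(.5194,.0379),(.520,.039)):
    for z in (.084,):
        P=np.array([proj(d,[c[0]+.025*np.cos(a),c[1]+.025*np.sin(a),z],st) for a in th]); 
        print(c,z,"L/R crop",(P[:,0].min()-240)*4,(P[:,0].max()-240)*4,"top",(P[:,1].min()-120)*4, "row of extreme",(P[P[:,0].argmax(),1]-120)*4)
# plug nose circle predicted
c=st["position"]
P=np.array([proj(d,[c[0]+.018*np.cos(a),c[1]+.018*np.sin(a),c[2]-.038],st) for a in th]); print("nose",(P[:,0].min()-240)*4,(P[:,0].max()-240)*4,"top",(P[:,1].min()-120)*4)
P=np.array([proj(d,[c[0]+.015*np.cos(a),c[1]+.015*np.sin(a),c[2]+.010],st) for a in th]); print("topface",(P[:,0].min()-240)*4,(P[:,0].max()-240)*4,"top",(P[:,1].min()-120)*4)
E
python3 s.py 519.4 37.9 126
```

```text
(0.5192, 0.0383) 0.084 L/R crop 181.41381574632464 471.4959489637297 top 251.44976222092623 row of extreme 384.3342005925425
(0.5194, 0.0379) 0.084 L/R crop 181.04174309465952 470.9252940868939 top 254.01977057580189 row of extreme 386.72308335531784
(0.52, 0.039) 0.084 L/R crop 187.516996441635 477.5972275377592 top 250.98940306802444 row of extreme 383.87261727581995
nose 214.03460825853722 426.77179642250326 top 312.95027886984167
topface 210.84329700311537 435.66549969422226 top 446.7891147078176
clk 13.4 pos [519.7  35.9 126.6] z [ 0.0212 -0.0161 -0.9996] jaw 36.99 F [-0.5  0.6 -0.8] T [ 0.03 -0.16 -0.01] w 29.6 q7 0.14
delta tool mm [1.8 0.9 0.6]
```

```bash

python3 -m inch '[[[1,2.2,1.5,0,0],[1,0,0,0,0],[1,0,0,1,0],[1,0,0,1,0],[1,0,0,1,0]]]' >/dev/null; python3 s.py 520 38.3 118
python3 -m inch '[[[1,0,0,1,0],[1,0,0,1,0],[1,0,0,0,0]]]' >/dev/null; python3 s.py 520 38.3 118
```

```text
clk 13.9 pos [520.3  38.9 124.4] z [ 0.0232 -0.016  -0.9996] jaw 37.0 F [ 0.4 -0.1 -0.8] T [-0.02 -0.11  0.03] w 29.3 q7 0.13
delta tool mm [-0.2 -0.7  6.4]
clk 14.2 pos [520.2  38.7 121.9] z [ 0.0227 -0.0162 -0.9996] jaw 36.99 F [ 0.5  0.7 -1.2] T [ 0.05 -0.08  0.04] w 29.3 q7 0.13
delta tool mm [-0.1 -0.4  3.9]
```

```bash

for i in 1 2; do python3 -m inch '[[[1,0,0,1,0],[1,0,0,1,0]]]' >/dev/null; python3 s.py 520 38.3 118;done
```

```text
clk 14.4 pos [520.3  38.7 119.9] z [ 0.0229 -0.0161 -0.9996] jaw 36.99 F [-0.3 -0.3 -0.3] T [ 0.03 -0.12 -0.01] w 29.1 q7 0.13
delta tool mm [-0.1 -0.5  1.9]
clk 14.6 pos [520.3  38.7 117.7] z [ 0.0229 -0.0161 -0.9996] jaw 36.99 F [ 0.2 -0.3 -1.1] T [ 0.08 -0.14 -0.  ] w 29.2 q7 0.13
delta tool mm [-0.1 -0.5 -0.3]
```

```bash

python3 -m inch '[[[1,0,0,1,0],[1,0,0,1,0],[1,0,0,1,0]]]' >/dev/null; python3 s.py 520 38.3 115
python3 - <<'E'
from h import *
d=eyes.get_image("wrist"); g=dict(d); g["frame"]=np.clip(d["frame"].astype(float)*2.5,0,255).astype(np.uint8); save(g,"w10",(240,120,400,300),4)
d=eyes.get_image("scene"); save(d,"s10",(290,140,390,230),8)
E
```

```text
clk 14.9 pos [520.4  38.7 114.4] z [ 0.0229 -0.016  -0.9996] jaw 36.99 F [ 0.2  0.8 -0.7] T [ 0.08 -0.14 -0.01] w 29.5 q7 0.12
delta tool mm [-0.1 -0.6 -0.6]
```

View pics/w10.png

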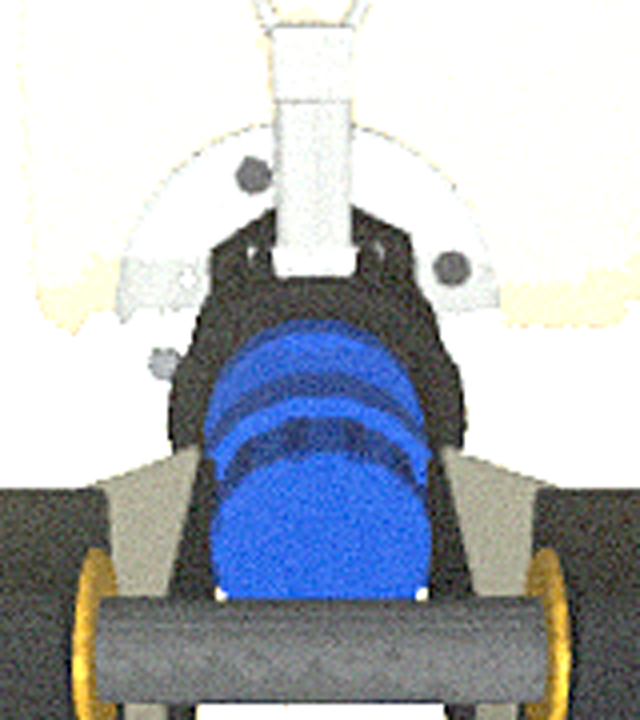

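View pics/s10.png

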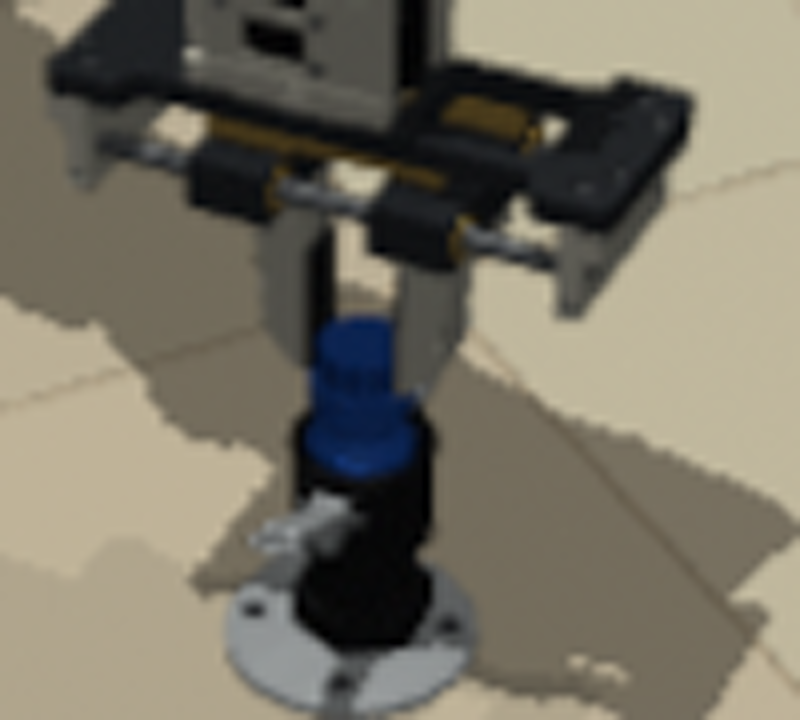

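```bash
python3 - <<'E'
from h import *
st=arm.observe(); d=eyes.get_image("wrist"); s=eyes.get_image("scene")
th=np.linspace(0,2*np.pi,90)
def ov(d,ox,oy,k,name,gain):
    f=np.clip(d["frame"].astype(float)*gain,0,255).astype(np.uint8)
    x0,y0,x1,y1=ox[0],oy[0],ox[1],oy[1]
    g=cv2.resize(f[y0:y1,x0:x1],None,fx=k,fy=k,interpolation=cv2.INTER_CUBIC)
    p=st["position"]
    for c,r,z,col in ((( .520,.0385),.025,.084,(0,255,0)),((.520,.0385),.019,.084,(0,255,255)),(p[:2],.018,p[2]-.038,(0,0,255)),(p[:2],.015,p[2]+.010,(255,0,255)),((.520,.0385),.024,.046,(255,255,0))):
        P=np.array([proj(d,[c[0]+r*np.cos(a),c[1]+r*np.sin(a),z],st) for a in th])
        P=((P-[x0,y0]+.5)*k).astype(int); cv2.polylines(g,[P],True,col,1)
    cv2.imwrite(f"pics/{name}.png",g)
ov(d,(240,400),(120,270),5,"w11",2.5); ov(s,(300,380),(160,235),8,"s11",1.8)
E
```

```text
(no output)
```

View pics/w11.png

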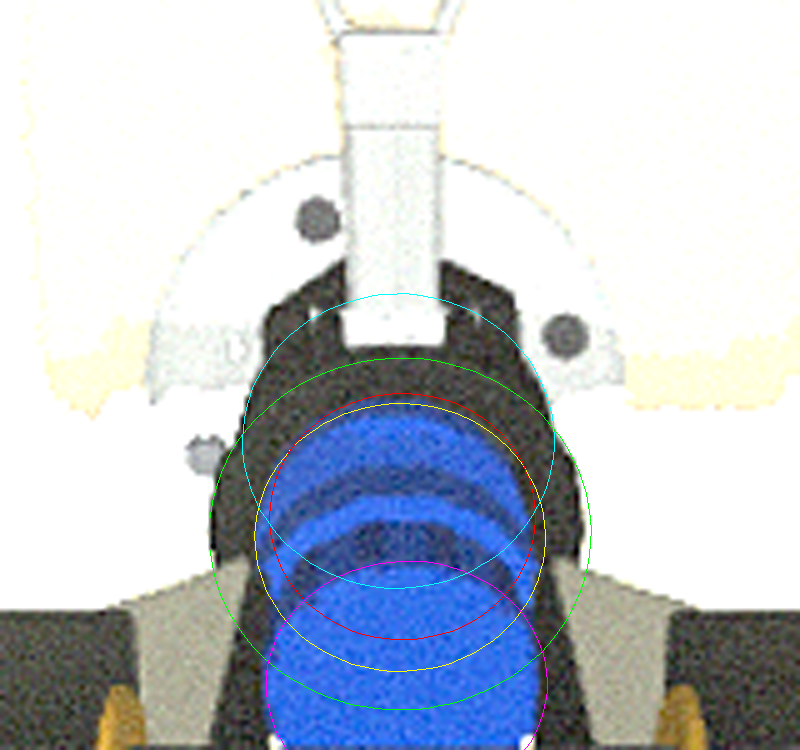

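View pics/s11.png

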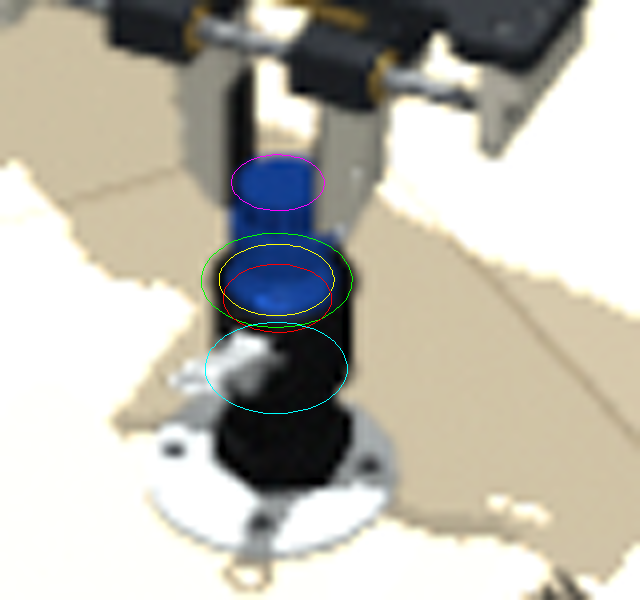

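```bash

for i in 1 2 3; do python3 -m inch '[[[1,0,0,1.5,0],[1,0,0,1.5,0],[1,0,0,1.5,0]]]' >/dev/null; python3 s.py 520 38.3 90;done
```

```text
clk 15.4 pos [520.7  38.8 109.9] z [ 0.0234 -0.0159 -0.9996] jaw 37.0 F [-0.3  1.   0.2] T [ 0.09 -0.04 -0.  ] w 29.0 q7 0.12
delta tool mm [ 0.6 -1.  19.9]
clk 15.7 pos [520.8  38.7 104.9] z [ 0.0233 -0.0158 -0.9996] jaw 37.0 F [-0.2  0.6 -0.4] T [ 0.18 -0.07  0.03] w 29.3 q7 0.11
delta tool mm [ 0.5 -1.  14.9]
clk 16.0 pos [520.8  38.7 100. ] z [ 0.0231 -0.0157 -0.9996] jaw 37.0 F [-1.   0.3 -0.7] T [ 0.18 -0.05 -0.03] w 29.1 q7 0.11
delta tool mm [ 0.4 -1.  10. ]
```

```bash

python3 -m inch '[[[1,0,-0.5,1,0],[1,0,0,1.5,0],[1,0,0,1.5,0]]]' >/dev/null; python3 s.py 520 38.3 90; for i in 1 2 ; do python3 -m inch '[[[1,0,0,1,0],[1,0,0,1,0]]]' >/dev/null; python3 s.py 520 38.3 90;done
```

```text
clk 16.3 pos [520.6  38.5  95.7] z [ 0.0234 -0.0155 -0.9996] jaw 37.01 F [-1.1  0.5  0. ] T [ 0.22 -0.02 -0.02] w 29.7 q7 0.1
delta tool mm [ 0.3 -0.7  5.7]
clk 16.5 pos [520.5  38.7  93.4] z [ 0.023  -0.0153 -0.9996] jaw 37.02 F [-1.   0.6 -1.3] T [ 0.22 -0.01 -0.03] w 29.5 q7 0.1
delta tool mm [ 0.  -0.6  3.4]
clk 16.7 pos [520.4  38.7  91.3] z [ 0.023  -0.0153 -0.9996] jaw 37.02 F [0.3 0.8 0.1] T [ 0.24  0.09 -0.  ] w 29.3 q7 0.1
delta tool mm [-0.  -0.6  1.3]
```

```bash

for i in 1 2 3; do python3 -m inch '[[[1,0,0,0.7,0]]]' >/dev/null; python3 s.py 520 38.3 90;done
```

```text
clk 16.8 pos [520.5  38.7  90.5] z [ 0.0229 -0.0153 -0.9996] jaw 37.03 F [-1.2  0.2  0.4] T [0.19 0.01 0.02] w 29.1 q7 0.1
delta tool mm [-0.  -0.6  0.5]
clk 16.9 pos [520.5  38.7  90. ] z [ 0.023  -0.0154 -0.9996] jaw 37.02 F [-2.7  0.3  8.9] T [0.06 0.5  0.05] w 28.9 q7 0.1
delta tool mm [-0.  -0.7 -0. ]
clk 17.0 pos [520.5  38.7  89.7] z [ 0.0232 -0.0158 -0.9996] jaw 37.02 F [-4.   0.2  9.5] T [ 0.06  0.74 -0.03] w 28.8 q7 0.09
delta tool mm [-0.  -0.6 -0.3]
```

```bash

python3 -m inch '[[[1,0,0,0,0],[1,0,0,0,0],[0.55,0,0,0,0],[0.55,0,0,0,0],[0.55,0,0,0,0],[0.55,0,0,0,0]]]' >/dev/null; python3 s.py 520 38.3 90; python3 -m inch '[[[0.55,0,0,-8,0],[0.55,0,0,-10,0],[0.55,0,0,-10,0],[0.55,0,0,-10,0],[0.55,0,0,-10,0],[0.55,0,0,-10,0],[0.2,0,0,-10,0],[0,0,0,0,0]]]' >/dev/null; python3 s.py 520 38.3 90;
python3 - <<'E'
from h import *
d=eyes.get_image("wrist"); g=dict(d); g["frame"]=np.clip(d["frame"].astype(float)*2.5,0,255).astype(np.uint8); save(g,"w12",(220,100,420,300),3)
d=eyes.get_image("scene"); save(d,"s12",(290,150,390,240),8)
E
```

```text
clk 17.6 pos [521.   38.1  90.3] z [ 0.0243 -0.0168 -0.9996] jaw 36.99 F [ 0.9 -0.6  0. ] T [ 0.06 -0.17 -0.04] w 41.4 q7 0.09
delta tool mm [ 0.8 -0.7  0.3]
clk 18.4 pos [520.   39.6 165.8] z [ 0.0269 -0.0165 -0.9995] jaw 37.0 F [ 0.5 -0.2  0.3] T [ 0.03 -0.09 -0.02] w 53.0 q7 0.17
delta tool mm [ 1.2 -1.6 75.8]
```

View pics/w12.png

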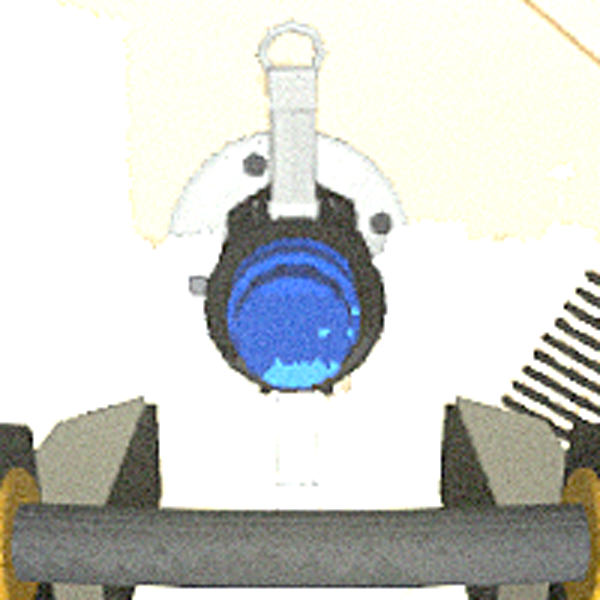

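View pics/s12.png

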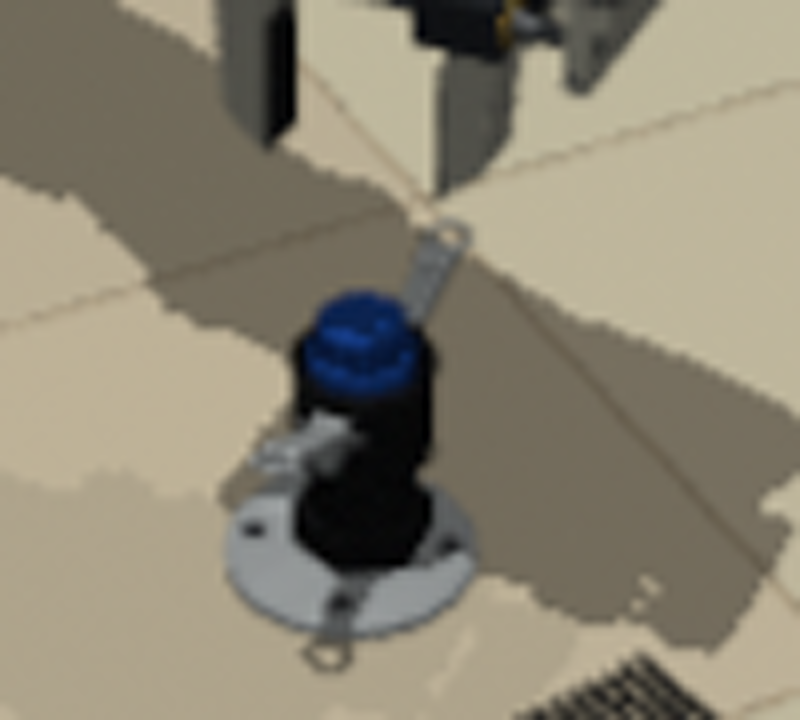

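```bash

python3 -m inch '[[[0,0,0,0,6],[0,0,0,0,8],[0,0,0,0,8],[0,0,0,0,8],[0,0,0,0,8],[0,0,0,0,8],[0,0,0,0,8],[0,0,0,0,8],[0,0,0,0,8],[0,0,0,0,8],[0,0,0,0,6],[0,0,0,0,0]]]' >/dev/null; python3 s.py 520.4 38.3 110;
python3 -m inch '[[[0,0,0,0,0],[0,0,0,0,0]]]' >/dev/null; python3 s.py 520.4 38.3 110;
```

```text
clk 19.7 pos [513.9  37.5 155.9] z [ 0.0097 -0.019  -0.9998] jaw -50.47 F [-0.5 -0.2  0.3] T [ 0.02 -0.01  0.  ] w 92.1 q7 -1.2
delta tool mm [ 5.8  2.6 46. ]
clk 19.9 pos [513.3  37.5 155.1] z [ 0.0081 -0.0194 -0.9998] jaw -50.13 F [-0.3  0.1  0.5] T [ 0.08 -0.03  0.05] w 92.0 q7 -1.19
delta tool mm [ 6.2  3.  45.1]
```

```bash

python3 -m inch '[[[0,6,2.5,0,2.7],[0,0,0,0,0],[0,0,0,8,0],[0,0,0,8,0],[0,0,0,8,0],[0,0,0,4,0],[0,0,0,0,0]]]' >/dev/null; python3 s.py 520.4 38.3 110
python3 - <<'E'
from h import *
st=arm.observe(); d=eyes.get_image("wrist"); g=dict(d); g["frame"]=np.clip(d["frame"].astype(float)*2,0,255).astype(np.uint8); save(g,"w13",(120,100,520,400),2)
th=np.linspace(0,2*np.pi,180)
P=np.array([proj(d,[.5204+.015*np.cos(a),.0383+.015*np.sin(a),.100],st) for a in th]); print((P.min(0)-[120,100])*2,(P.max(0)-[120,100])*2)
d=eyes.get_image("scene"); save(d,"s13",(270,130,410,240),5)
E
```

```text
clk 20.6 pos [518.2  38.  123.4] z [ 0.0053 -0.0198 -0.9998] jaw -52.33 F [0.6 0.3 0.9] T [ 0.04 -0.02  0.01] w 91.9 q7 -1.25
delta tool mm [ 2.   0.9 13.4]
[352.92077876 214.44475787] [448.01580185 302.40762948]
```

View pics/w13.png

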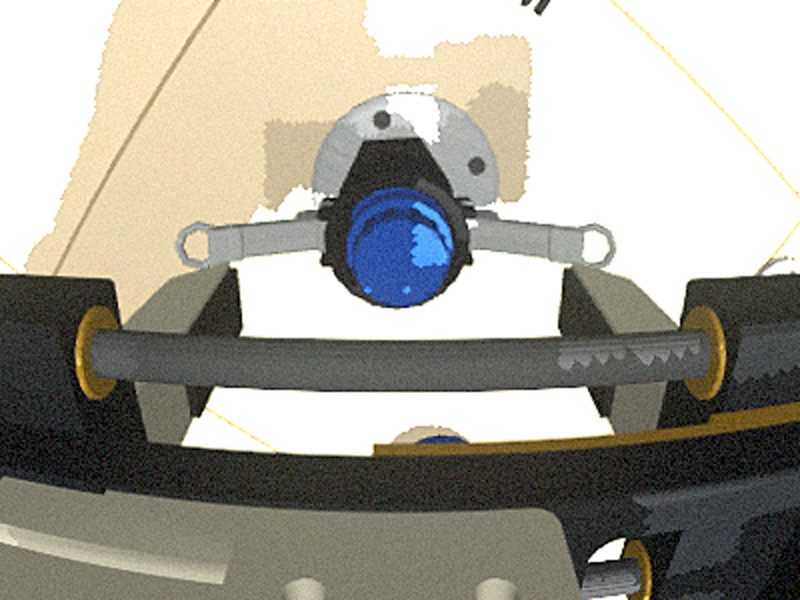

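View pics/s13.png

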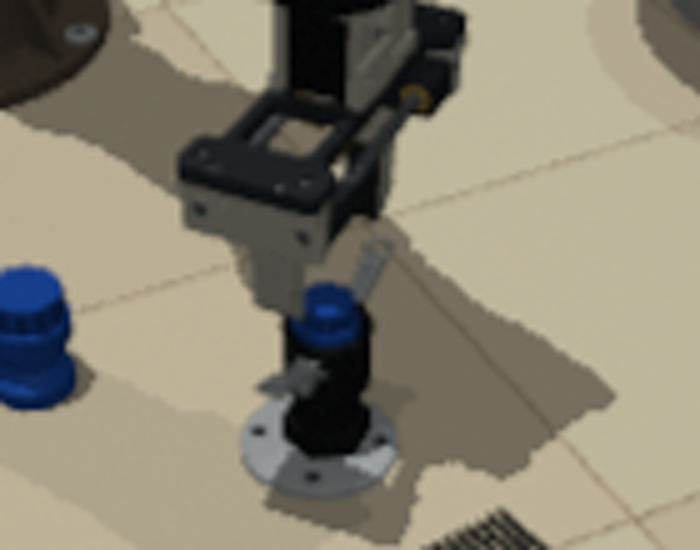

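```bash

python3 -m inch '[[[0,1.9,0.8,0,0.5],[0,0,0,0,0],[0,0,0,5,0],[0,0,0,5,0],[0,0,0,0,0]]]' >/dev/null; python3 s.py 520.4 38.3 100
for i in 1 2 3; do python3 -m inch '[[[0,0,0,3,0],[0,0,0,3,0]]]' >/dev/null; python3 s.py 520.4 38.3 80; done
```

```text
clk 21.2 pos [521.7  38.7 114.3] z [ 0.0085 -0.0194 -0.9998] jaw -52.88 F [ 0.  -0.1 -0.1] T [ 0.02 -0.02 -0.01] w 92.4 q7 -1.26
delta tool mm [-1.2 -0.7 14.3]
clk 21.4 pos [521.8  38.7 108. ] z [ 0.0087 -0.0193 -0.9998] jaw -52.87 F [-0.6  0.2 -0.6] T [-0.   -0.02  0.05] w 91.7 q7 -1.26
delta tool mm [-1.2 -1.2 27.9]
clk 21.6 pos [521.8  38.5 101.4] z [ 0.0086 -0.0193 -0.9998] jaw -52.88 F [-0.1  0.4 -0.5] T [ 0.01 -0.03 -0.05] w 91.5 q7 -1.27
delta tool mm [-1.1 -1.1 21.3]
clk 21.8 pos [521.8  38.4  94.7] z [ 0.0084 -0.0193 -0.9998] jaw -52.87 F [0.6 0.7 0.1] T [ 0.01  0.03 -0.03] w 92.3 q7 -1.27
delta tool mm [-1.1 -1.1 14.7]
```

```bash

python3 -m inch '[[[0,-0.9,-1,1,0],[0,0,0,2,0],[0,0,0,2,0]]]' >/dev/null; python3 s.py 520.4 38.3 70
for i in 1 2 3; do python3 -m inch '[[[0,0,0,2,0],[0,0,0,2,0]]]' >/dev/null; python3 s.py 520.4 38.3 70; done
python3 - <<'E'
from h import *
st=arm.observe(); d=eyes.get_image("wrist"); g=dict(d); g["frame"]=np.clip(d["frame"].astype(float)*2,0,255).astype(np.uint8); save(g,"w14",(120,100,520,400),2)
d=eyes.get_image("scene"); save(d,"s14",(270,130,410,240),5)
E
```

```text
clk 22.1 pos [520.3  38.5  89.1] z [ 0.0081 -0.0194 -0.9998] jaw -52.88 F [ 0.2  0.8 -1. ] T [-0.01 -0.02  0.03] w 91.8 q7 -1.28
delta tool mm [ 0.  -0.2 19.1]
clk 22.3 pos [520.4  38.4  84.8] z [ 0.0084 -0.0193 -0.9998] jaw -52.88 F [ 0.9 -0.2  0.4] T [-0.01 -0.07  0.01] w 91.9 q7 -1.28
delta tool mm [-0.  -0.2 14.8]
clk 22.5 pos [521.   38.3  80.9] z [ 0.0093 -0.0193 -0.9998] jaw -52.88 F [-0.6 -0.   3.5] T [-0.03  0.13 -0.01] w 92.2 q7 -1.28
delta tool mm [-0.4 -0.5 10.9]
clk 22.7 pos [521.3  38.4  77. ] z [ 0.0101 -0.0193 -0.9998] jaw -52.88 F [-0.8 -0.4  4.1] T [-0.09  0.14  0.01] w 92.0 q7 -1.28
delta tool mm [-0.8 -0.7  7. ]
```

View pics/w14.png

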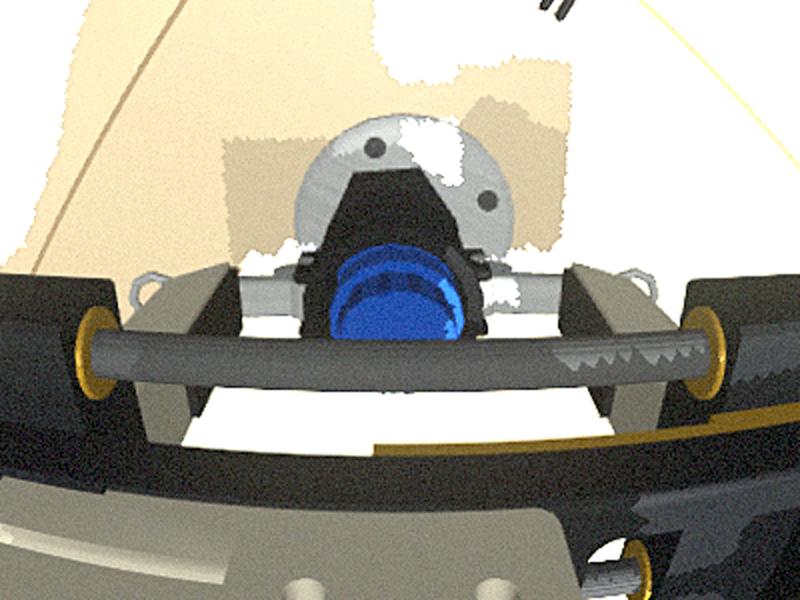

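View pics/s14.png

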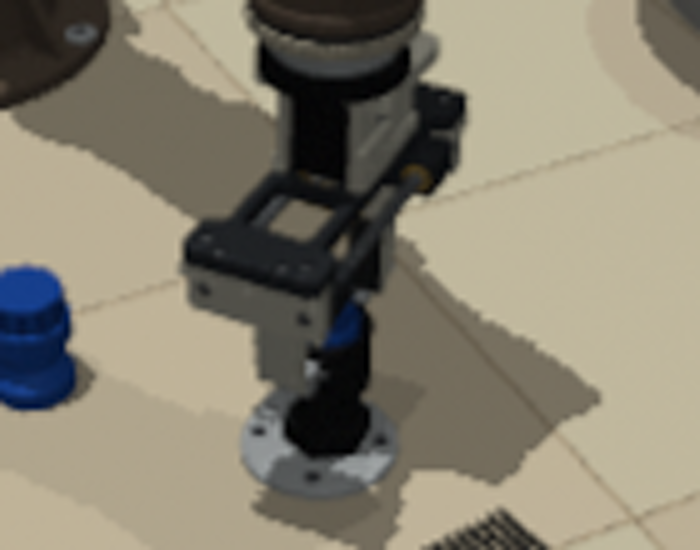

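```bash

python3 -m inch '[[[0,-0.6,-0.6,1.5,0],[0,0,0,1.5,0]]]' >/dev/null; python3 s.py 520.4 38.3 60
for i in 1 2 3; do python3 -m inch '[[[0,-0.1,-0.1,2,0],[0,-0.1,-0.1,2,0]]]' >/dev/null; python3 s.py 520.4 38.3 60; done
```

```text
clk 23.0 pos [521.1  38.6  74. ] z [ 0.0112 -0.0188 -0.9998] jaw -52.88 F [ 0.3 -0.1  5. ] T [0.04 0.2  0.02] w 92.1 q7 -1.29
delta tool mm [-0.7 -0.5 14. ]
clk 23.2 pos [521.1  38.6  70. ] z [ 0.0119 -0.0188 -0.9998] jaw -52.88 F [-0.3 -0.4  4.4] T [-0.1  -0.1   0.01] w 92.1 q7 -1.29
delta tool mm [-0.7 -0.4  9.9]
clk 23.4 pos [521.   38.6  65.7] z [ 0.0122 -0.0187 -0.9998] jaw -52.88 F [0.4 0.8 5. ] T [ 0.06 -0.01 -0.01] w 92.0 q7 -1.29
delta tool mm [-0.7 -0.2  5.7]
clk 23.6 pos [520.8  38.8  61.3] z [ 0.0122 -0.0185 -0.9998] jaw -52.87 F [0.4 0.4 4.3] T [ 0.08  0.02 -0.  ] w 92.2 q7 -1.29
delta tool mm [-0.6  0.2  1.3]
```

```bash

for i in 1 2 3; do python3 -m inch '[[[0,-0.1,0,2,0],[0,-0.1,0,2,0]]]' >/dev/null; python3 s.py 520.4 38.3 46; done
python3 - <<'E'
from h import *
st=arm.observe(); d=eyes.get_image("wrist"); g=dict(d); g["frame"]=np.clip(d["frame"].astype(float)*2,0,255).astype(np.uint8); save(g,"w15",(120,100,520,400),2)
d=eyes.get_image("top"); save(d,"t15",(250,170,350,250),6)
E
```

```text
clk 23.8 pos [520.6  38.7  56.9] z [ 0.0122 -0.0184 -0.9998] jaw -52.86 F [0.7 1.3 3.9] T [ 0.07 -0.07 -0.03] w 91.7 q7 -1.3
delta tool mm [-0.4 -0.  10.9]
clk 24.0 pos [520.4  38.5  52.5] z [ 0.012  -0.0185 -0.9998] jaw -52.86 F [-0.1  0.5  4.7] T [ 0.1  -0.07 -0.01] w 91.8 q7 -1.3
delta tool mm [-0.1  0.   6.5]
clk 24.2 pos [520.5  38.2  48.3] z [ 0.0124 -0.0185 -0.9998] jaw -52.86 F [0.3 0.1 8. ] T [0.04 0.02 0.03] w 91.7 q7 -1.3
delta tool mm [-0.  -0.1  2.3]
```

View pics/w15.png

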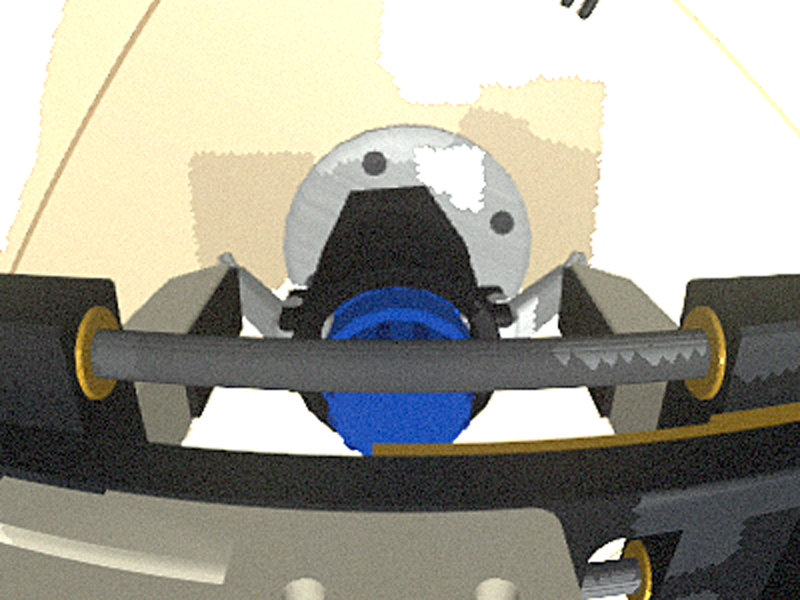

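```bash

python3 -m inch '[[[0,0,0,2,0],[0,0,0,2,0],[0,0,0,0,0]]]' >/dev/null; python3 s.py 520.4 38.3 44
python3 -m inch '[[[0.1,0,0,0,0],[0.1,0,0,0,0]]]' 12 >/dev/null; python3 s.py 520.4 38.3 44
python3 -m inch '[[[0.2,0,0,0,0],[0.2,0,0,0,0]]]' 12 >/dev/null; python3 s.py 520.4 38.3 44
```

```text
clk 24.6 pos [521.1  38.1  44.5] z [ 0.0136 -0.0186 -0.9997] jaw -52.87 F [-0.2 -0.   4.4] T [0.05 0.09 0.01] w 92.0 q7 -1.3
delta tool mm [-0.5 -0.6  0.5]
clk 24.8 pos [521.1  37.6  44. ] z [ 0.0134 -0.019  -0.9997] jaw -52.89 F [ 1.1 -1.  -2. ] T [-0.17 -0.54  0.01] w 83.6 q7 -1.3
delta tool mm [-0.1 -1.  -0.1]
clk 25.0 pos [521.3  36.7  43.4] z [ 0.0134 -0.0198 -0.9997] jaw -52.93 F [ 2.9 -1.  -2.8] T [-0.32 -0.74  0.02] w 74.7 q7 -1.3
delta tool mm [ 0.2 -1.9 -0.7]
```

```bash

python3 -m inch '[[[0.2,0,-1.5,-0.5,0],[0.2,0,-0.5,0,0]]]' 12 >/dev/null; python3 s.py 520.4 38.3 44
python3 -m inch '[[[0.27,0,-0.4,0,0],[0.27,0,-0.4,0,0]]]' 12 >/dev/null; python3 s.py 520.4 38.3 44
python3 - <<'E'
from h import *
st=arm.observe(); d=eyes.get_image("wrist"); g=dict(d); g["frame"]=np.clip(d["frame"].astype(float)*2,0,255).astype(np.uint8); save(g,"w16",(120,100,520,400),2)
E
```

```text
clk 25.2 pos [520.8  36.9  43.7] z [ 0.0143 -0.021  -0.9997] jaw -53.01 F [ 2.6 -1.7 -0.8] T [-0.39 -0.66  0.03] w 73.8 q7 -1.31
delta tool mm [ 0.5 -1.4 -0.3]
clk 25.4 pos [520.4  37.1  43.5] z [ 0.0142 -0.0214 -0.9997] jaw -53.05 F [ 3.6 -2.  -3.4] T [-0.4  -0.75  0.01] w 67.6 q7 -1.31
delta tool mm [ 0.7 -1.  -0.5]
```

View pics/w16.png

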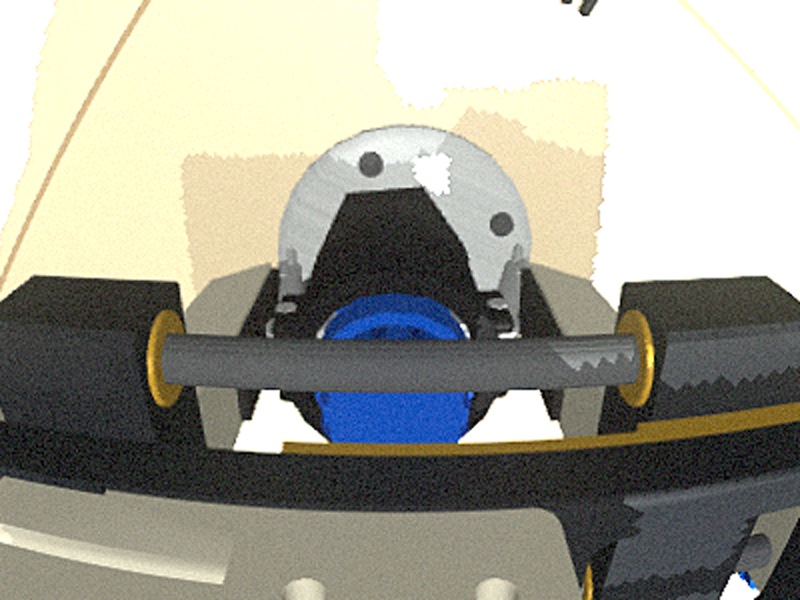

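```bash

python3 -m inch '[[[0.32,0.2,-0.7,0,0],[0.32,0,-0.5,0,0]]]' 12 >/dev/null; python3 s.py 520.4 38.3 44
python3 -m inch '[[[0.36,0.2,-0.5,0,0],[0.36,0,-0.5,0,0]]]' 12 >/dev/null; python3 s.py 520.4 38.3 44
python3 -m inch '[[[0.42,0,-0.2,0,0],[0.42,0,0,0,0],[0.42,0,0,0,0]]]' 15 >/dev/null; python3 s.py 520.4 38.3 44
```

```text
clk 25.65 pos [519.4  38.3  43.3] z [ 0.0135 -0.0214 -0.9997] jaw -53.05 F [ 3.1 -2.6 -2.4] T [-0.51 -0.7   0.06] w 63.1 q7 -1.31
delta tool mm [ 0.8  0.6 -0.7]
clk 25.85 pos [518.4  39.5  43.1] z [ 0.0126 -0.0213 -0.9997] jaw -53.03 F [ 3.  -3.3 -2. ] T [-0.5  -0.58  0.07] w 59.1 q7 -1.32
delta tool mm [ 0.8  2.2 -0.8]
clk 26.15 pos [519.   38.7  43.1] z [ 0.0136 -0.0222 -0.9997] jaw -53.06 F [ 3.1 -3.4 -2.1] T [-0.15 -0.31  0.12] w 56.1 q7 -1.32
delta tool mm [ 0.9  1.2 -0.9]
```

```bash

python3 -m inch '[[[0.5,0,0.5,0,0],[0.5,0,0.3,0,0],[0.5,0,0,0,0],[0.5,0,0,0,0]]]' 25 >/dev/null; python3 s.py 520.4 38.3 44
python3 - <<'E'
from h import *
st=arm.observe(); d=eyes.get_image("wrist"); g=dict(d); g["frame"]=np.clip(d["frame"].astype(float)*2,0,255).astype(np.uint8); save(g,"w17",(120,100,520,400),2)
E
```

```text
clk 26.55 pos [519.   38.7  43.1] z [ 0.013  -0.0217 -0.9997] jaw -53.02 F [ 2.  -2.3 -3.2] T [-0.01 -0.3   0.09] w 55.6 q7 -1.31
delta tool mm [ 0.9  1.1 -0.9]
```

View pics/w17.png

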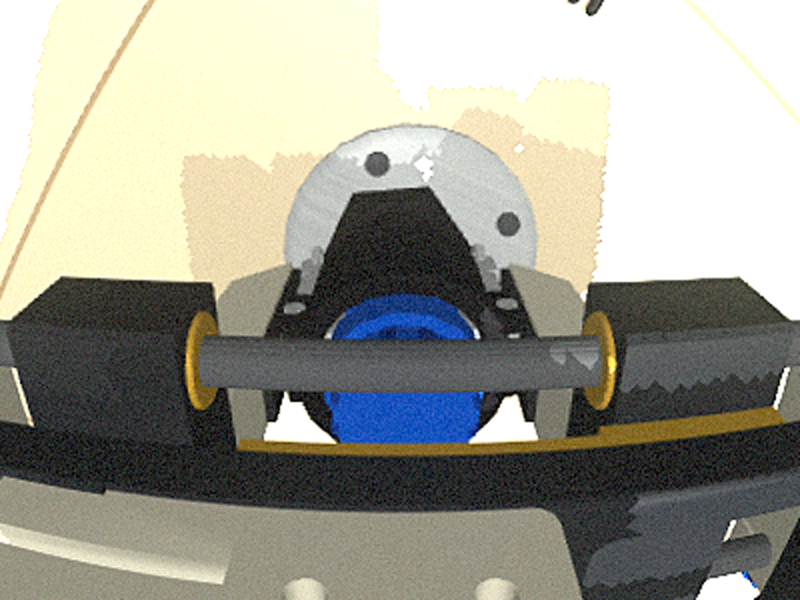

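```bash

python3 -m inch '[[[0,0,0,0,0],[0,0,0,0,0],[0,0,0,0,0],[0,0,0,0,0],[0,0,0,0,0]]]' >/dev/null; python3 s.py 520.4 38.3 44
python3 -m inch '[[[0,0,0,-6,0],[0,0,0,-10,0],[0,0,0,-10,0],[0,0,0,-10,0],[0,0,0,-10,0],[0,0,0,-10,0],[0,0,0,-10,0],[0,0,0,-10,0],[0,0,0,-10,0],[0,0,0,-10,0],[0,0,0,-10,0],[0,0,0,0,0]]]' >/dev/null; python3 s.py 
python3 -m inch '[[[0,-12,0,-8,0],[0,-12,0,-8,0],[0,-12,0,-8,0],[0,-12,0,-8,0],[0,-12,0,0,0],[0,0,0,0,0],[0,0,0,0,0]]]' >/dev/null; python3 s.py 
python3 - <<'E'
from h import *
st=arm.observe(); d=eyes.get_image("wrist"); g=dict(d); g["frame"]=np.clip(d["frame"].astype(float)*2,0,255).astype(np.uint8); save(g,"w18",(220,60,420,210),4)
d=eyes.get_image("scene"); save(d,"s18",(290,150,390,240),8)
save(d,"s18f")
E
```

```text
clk 27.1 pos [517.8  39.8  43.3] z [ 0.0113 -0.021  -0.9997] jaw -52.94 F [0.1 0.5 0.7] T [ 0.01  0.02 -0.  ] w 89.9 q7 -1.31
delta tool mm [ 1.2  2.8 -0.7]
clk 28.3 pos [517.   42.6 160.6] z [ 0.014  -0.0205 -0.9997] jaw -52.94 F [-0.7  0.3 -0.4] T [-0.01  0.01  0.02] w 91.9 q7 -1.25
clk 29.0 pos [462.4   2.5 195. ] z [ 0.0124 -0.0216 -0.9997] jaw -53.05 F [-0.1  0.1 -0.2] T [ 0.01 -0.01  0.01] w 92.2 q7 -1.15
```

View pics/w18.png

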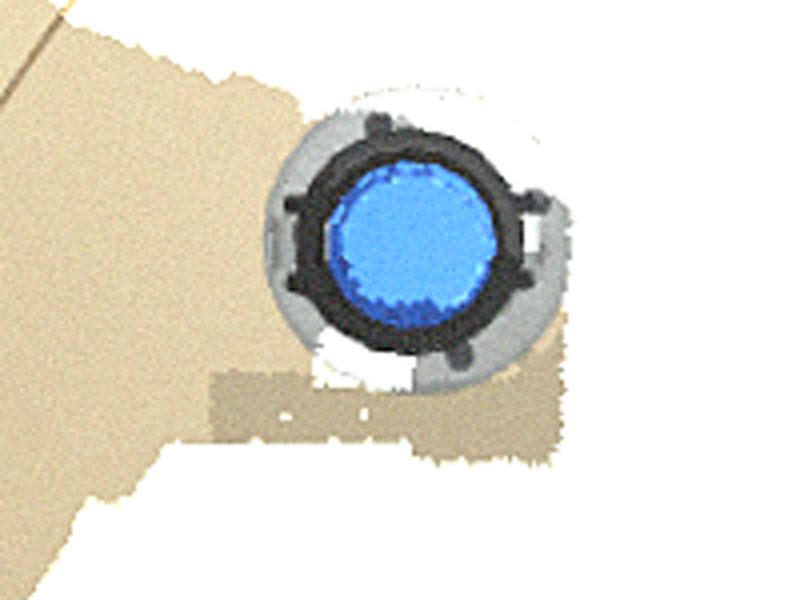

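View pics/s18.png

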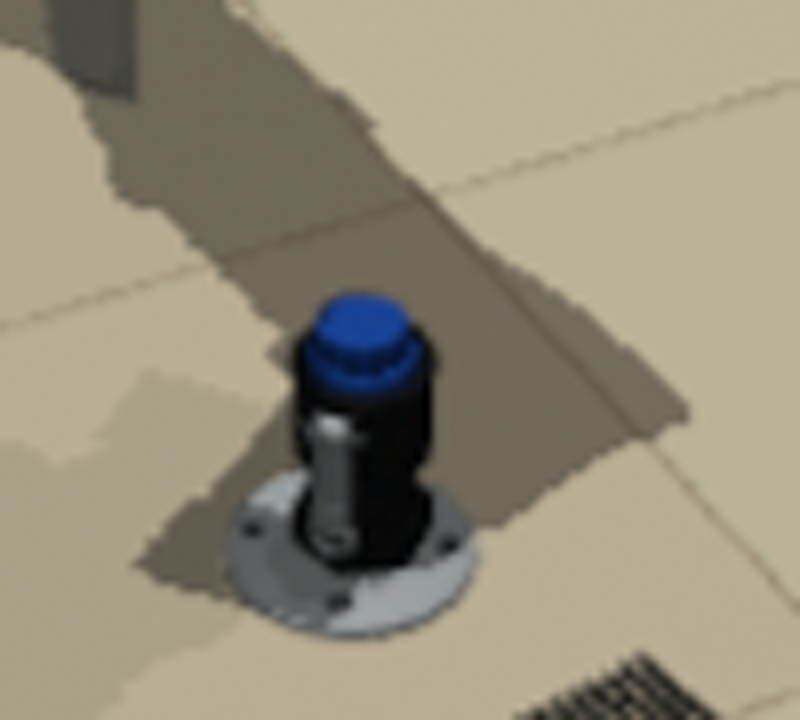

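View pics/s18f.png

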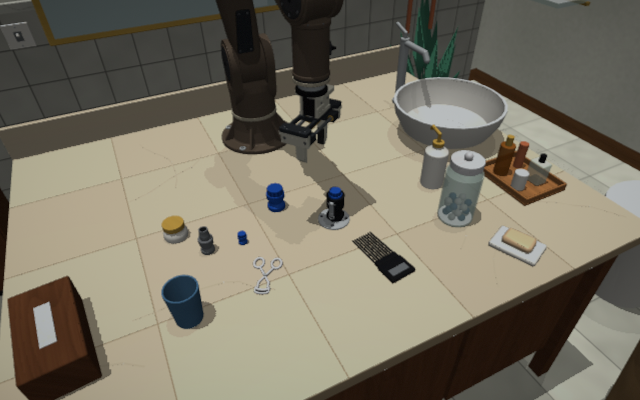

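```bash
python3 -m inch '[[[0,0,0,0,0],[0,0,0,0,0]]]'; python3 -c "
from cell import workorder
print(workorder.sign_off())"
```

```text
clock: 29.3
position: [0.4629, 0.0034, 0.1942]
ee_rot: [2.956, 0.99, 0.006]
force: [-0.3, 0.7, 0.3]
width: 1.0
the job is handed in; nothing more can be done
None
```

The middle blue plug is seated in the coupler with both cam arms locked down, and I handed the job in at about 29 s of the 72 s allowed.

- **Plug:** I lowered it nose down until it touched the gasket, at about 9 to 10 N, with both arms still up. I then let it go.
- **Cam arms:** I pushed both down together with the open gripper, at about 4 to 8 N in total, and squeezed them in to their stops.

**Last checks:**
- At the squeeze the arms measured 55.6 to 56.1 mm over their outer faces; the locked figure given is 56 mm.
- After I withdrew, the pictures show the plug centred and upright. The near arm hangs straight down, and nothing sticks out on either side.
- The gripper is open and clear with no force on it, and the other things look where they were.

**Not fully confirmed:**
- The far arm was hidden in the last scene picture. For it I relied on the squeeze measurement and the view from above.
- I did not measure the plug's final height.
- During the closing squeeze the gripper drifted up to about 2 mm sideways, at about 3 to 5 N of force, and I corrected for it.
- The tool leaned by 0.02 to 0.03 rad throughout. The lean hardly changed between gripping and seating the plug.

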